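# Put the dried bone blanks away in the slide-cover case

## Task

Slide the wooden cover of the case all the way back, take every bone blank off the drying rack's pegs and put it in the open bay (a blank that has been knocked onto the bench goes in too), then slide the cover fully shut over them. The dry bone is brittle: grip it lightly and do not drop it from a height. Leave the brass ring gauge hanging on its peg and do not disturb the mallet, the hand vise or the brass offcut tray.

Things in the scene. Friction and masses are not known exactly. Their poses are not given: they have to be found in the camera images.
- rack: dark wooden drying rack fixed to the bench, 400 mm wide. Origin at bench level below the front face of its rail; x points from the pegs' tips back to the rail, y along the rail. The rail (x = 0 to 18 mm, top 109 mm high) stands on a post at each end over a base board 12 mm thick that reaches 5 mm in front of the rail. Six pegs stand out of the rail to -x at y = -165, -99, -33, 33, 99, 165 mm
- peg_root (a point): where the axis of the rack's peg at y = 33 mm leaves the rail, 105 mm above the bench; axes as the rack's. All six steel pegs are alike: level, 7 mm thick, 62 mm long, then turned up into a tip that ends 66 mm from the rail, with its top 12.5 mm above the peg's axis. Nothing of the rack is higher than 118 mm
- blank1: bone blank, ivory-coloured slab 46 mm wide (y), 64 mm tall (z), 12 mm thick (x), 40 to 75 g; origin at its centre. A window 22 mm wide runs from 14 mm below to 16 mm above the centre; solid strips: top 16, bottom 18, sides 12 mm. The two fingers together must not press it with more than 90 N (45 N each), nor may it fall so far that it reaches 1.5 m/s (115 mm). None if absent
- blank2: a blank like blank1; 3 to 5 of the five are present. Each starts hanging by its window on one of the pegs, about 40 mm in front of the rail, its x and z along the rack's, its top edge 124 mm above the bench. To come off it must be raised 10 to 22 mm, then drawn 40 mm or more along the peg to the rack's -x
- blank3: a blank like blank1 and blank2; None if absent
- blank4: a blank like blank1 and blank2; None if absent
- blank5: a blank like blank1 and blank2; None if absent
- gauge: round brass ring gauge, 48 mm outside, 26 mm inside, 6 mm thick, hanging on another of the rack's pegs; origin at its centre. Must stay there
- case: low wooden case fixed to the bench, 200 mm (x) by 220 mm (y), 84 mm high with side cheeks to 96 mm; origin at bench level at its middle; the open-topped bay is in its -x half, a solid deck of the same height in its +x half
- bay (a point): centre of the bay's cork-lined floor, 8 mm above the bench; axes as the case's. The bay is 90 mm along x, 190 mm along y and 76 mm deep to the rim, with upright walls 8 mm thick. The blanks may stand, lean or lie anyhow in it, so long as they are below the rim
- cover (a joint): sliding plywood cover, in m: 0 = the bay fully covered, 0.1 = fully back on the deck, bay fully open; it slides along the case's x (opening to +x), stays where it is left, drags with about 1.5 N
- cover_grip (a point): middle of the top of the cover's grip, a dark wooden bar that stands on the middle of the cover: 60 mm long along the case's y, 12 mm thick along x, 26 mm tall; its top is 116 mm above the bench. Axes as the case's; moves with the cover (51 mm to the -x of the case's origin when shut)
- mallet: wooden mallet lying on the bench: head a cylinder 66 mm thick and 100 mm long along its y, handle reaching 200 mm to its -x; origin under the head
- vise: rusted hand vise lying on the bench, 160 mm long along its x, 50 mm wide, 26 mm high; origin under its middle
- offcuts: brass offcut tray, 150 by 100 mm, 30 mm high; origin under its middle
Things that resemble listed ones, but are neither listed nor needed, are in the scene too. Leave any pink look-alike of the blank3 alone.

How it is judged:
By the outcome, as a careful person would: the job done as asked, in the order asked, and still so for the second after the job is handed in, with the robot touching nothing.
Of blank1, blank2, blank3, blank4, blank5 only 3 to 5 are there at a start; the rules pass over those that are not, and their reading is None.
At some moment in a run one of blank1, blank2, blank3, blank4, blank5 may be knocked a few centimetres aside while the robot is not near it.
It also fails if it takes over 210 s, if anything falls off the work surface, if the arm or the gripper's body presses on something with over 40 N, if the wrist force passes 120 N, or if a joint passes its speed limit or range.

## Robot

A 7-joint arm with a two-finger parallel gripper is mounted at the origin on the work surface. World frame = base frame: x ahead of the robot, y to its left, z up, the work surface at z = 0. Lengths are in m, angles in degrees, forces in N, time in s.
With the tool pointing down it reaches from about 0.4 to 0.85 m from the base axis. Payload 6.9 kg.
Tool frame: the origin (TCP) lies at the very end of the fingers, on their centre line; the grasp point (between the pads) lies 19 mm behind it (hold_point_z is the distance from the TCP to the grasp point, in m); z points along the fingers, y is the line along which they close (so a half turn about z gives the same grasp; the last joint's range is limited). The gripper opens to 85 mm and grips with 20 to 120 N. Pads are 22 mm wide; open, the fingers measure 114 mm over their backs; the gripper's body (76 mm by 85 mm) begins 54 mm behind the grasp point. The pads swing forward as they close: fully open they stand 13 mm farther back than shut.
Start: joints at [-62.137, 29.078, -13.613, 85.955, 7.202, 65.827, -8.869], TCP at [0.232, 0.58, 0.231] pointing down, gripper open.
Joint ranges: [-176.47, 176.47], [-13.61, 117.27], [-81.72, 77.17], [0.22, 143.17], [-87.28, 267.28], [10, 112.55], [-165.47, 165.47]. Speed limits (degrees/s): [136.94, 136.94, 180, 180, 180, 180, 180].

## Interface

Orientations are given as a 3x3 rotation matrix whose columns are the frame's x, y, z axes.
In Python, from cell import get_state, read_camera, camera_model, finish_job, search_frame, masks_of, mark_of, hold_point_z gives the robot as it stands. The module is installed in compiled form; this text tells all that it offers.
- The arm moves only by the tool step_arm, never from a script. Its argument "motion" is a list of rows, each an object of numbers: "x", "y", "z": the shift along the world's x, y, z in units of 100 cm (1.0 is 100 cm); "rx", "ry", "rz": the turn, a rotation vector about the world's x, y, z in units of 0.15 rad (1.0 is 0.15 rad); "fingers": the opening, from -1 (shut) to 1 (fully open). A call has 1 to 20 rows; each row shifts and turns the commanded pose from where the row before left it; what a row does not reach is not made up. A row lasts 1/8 s, in which the tool goes at most 62.5 mm and 10.7 degrees, less where a joint would pass 70% of its speed; a pose out of reach is approached as far as the arm can. A call with a number of a shift or a turn outside -1 to 1 is refused whole. A call with a gripper value outside its range is refused whole. The fingers move at their own pace and stop on an object; the grip force is fixed at half the most. Time passes only in rows, so rows that do not move let the fingers close. It gives the time, the measured TCP pose, the force, the opening and the grip force at its end, in the units of the state.
- get_state(): the state, without advancing time (a new reading comes with each control period).
- read_camera(name): name is "scene" or "side" or "wrist"; returns (picture, depth): 384x512x3 uint8, red, green, blue; 384x512 float32, m along the optical axis (not along the pixel's ray), 0 where there is no reading.
- camera_model(name): a dict with "fx", "fy", "cx", "cy" (pixels), "D" ([k1, k2, p1, p2, k3] as OpenCV has them; the pictures are not rectified), "xyz" and "attitude" of the camera in the world. Camera axes: x right, y down, z forward; pixel columns grow to the right and rows downward; lengths in m; the calibration is good to about 2 mm. A picture is of the moment at which its call begins: read the wrist's pose just before it. camera_model takes no time and is no camera call; for the wrist camera it gives the pose at the moment of the call.
- finish_job(): hands the job in; it is judged then, once.
Trained networks look in the newest picture that a camera, given by its name, has taken for a name from the list of things; names that differ only in an ending like _2 or _b are one class to them, and where a whole thing is asked for, a point or a joint stands for the part that bears it (a point fixed in the world has none). Each returns a list of dicts, best first, with "p" (0 to 1); they miss things now and then, are a little off and sometimes report something else, mostly with a low value. They report only what shows in the picture. A call takes as long as a camera call. They do not tell look-alikes from the thing itself.
- search_frame(camera, name): "at" ([x, y, z] in m, in world coordinates, good to about 4 mm: the middle of the surface that is visible of it).
- masks_of(camera, name): "region" (384x512 bool, what is visible of it).
- mark_of(camera, name): "at" ([x, y, z] in m, in world coordinates, good to about 4 mm: a listed point, or the origin of a listed thing).
The state is a dict: "clock": time; "joints": joint angles; "qvel": joint speeds; "tau": joint torques, N m; "ee_pos": TCP position; "tcp_rot": TCP orientation; "wrist_force": force on the tool from outside, world axes, zero at the start; "moment": the same for the moment, N m; "finger_gap": finger opening in m; "grip_force": force on a finger pad.
Only numpy, scipy, OpenCV 4.12 (cv2) and the standard library are available. Lean on these libraries where they do the work, as an engineer would, in place of code of your own. Each camera call takes 0.05 s, during which the arm holds its last target. There are 200 camera calls.

## Working session

There is one attempt and no reset: what is moved stays moved. The work goes in short steps, Python scripts to look and compute and a tool call to move; the robot and the scene stay as the last step left them, time stands still between calls to the robot, and variables do not carry over. Pictures are saved under pics/ and viewed, at most 14 in all, crops included, and the job is handed in when it is done.

Besides the shell and the picture viewer there is one more tool, called after "Request:" by a JSON object that holds its "name" and its "arguments", one argument or row to a line. step_arm: Moves the arm, as the interface text tells. Shifts and turns lie within -1 to 1; 1 stands for 100 cm of shift or 0.15 rad of turn. Its arguments: {"type":"object","properties":{"motion":{"type":"array"}},"required":["motion"]}

```bash
mkdir -p pics; cat > h.py <<'E'
import numpy as np, cv2
from cell import *
def save(cam,fn):
    im,d=read_camera(cam); cv2.imwrite('pics/'+fn,im[:,:,::-1]); return im,d
def R(m): 
    a=np.array(m['attitude']); return a
def pts(cam,d,mask,m=None):
    m=m or camera_model(cam); K=np.array([[m['fx'],0,m['cx']],[0,m['fy'],m['cy']],[0,0,1]])
    v,u=np.nonzero(mask&(d>0)); 
    n=cv2.undistortPoints(np.c_[u,v].astype(np.float64)[:,None],K,np.array(m['D'],float))[:,0]
    z=d[v,u]; return (np.c_[n*z[:,None],z])@R(m).T+np.array(m['xyz']), u, v
E
python3 - <<'E'
from h import *
s=get_state(); print(s['ee_pos'],s['tcp_rot'],s['finger_gap'],s['clock'],hold_point_z)
for c in ['scene','side','wrist']:
    save(c,c+'0.png'); m=camera_model(c); print(c,m)
    for n in ['blank1','gauge','rack','peg_root','case','bay','cover_grip','mallet','vise','offcuts']:
        r=mark_of(c,n); print(n,[(np.round(q['at'],3).tolist(),round(q['p'],2)) for q in r])
a=[cv2.imread(f'pics/{c}0.png') for c in ['scene','side']]
E
```

```text
[0.23218534 0.57972843 0.23042431] [[-9.28370629e-01  3.71655229e-01 -6.04884580e-04]
 [ 3.71655716e-01  9.28369105e-01 -1.68342174e-03]
 [-6.40963383e-05 -1.78764812e-03 -9.99998400e-01]] 0.08558580129900623 0.0 0.0187
scene {'fx': 373.03315748025824, 'fy': 373.03315748025824, 'cx': 251.8158633125128, 'cy': 192.8447400020322, 'D': array([-0.01445616,  0.        ,  0.        ,  0.        ,  0.        ]), 'xyz': array([ 1.4033462 , -0.05435091,  0.96070894]), 'attitude': array([[ 0.02257064,  0.73198433, -0.6809475 ],
       [ 0.99970946, -0.01076157,  0.02156816],
       [ 0.00845949, -0.68123647, -0.73201456]])}
blank1 [([0.568, 0.094, 0.094], 0.7), ([0.389, 0.199, 0.032], 0.67), ([0.396, 0.279, 0.034], 0.54), ([0.533, 0.219, 0.09], 0.48), ([0.518, 0.285, 0.093], 0.48), ([0.405, 0.412, 0.03], 0.42)]
gauge [([0.507, 0.344, 0.098], 0.47)]
rack [([0.565, 0.259, -0.002], 0.85), ([0.506, 0.344, 0.098], 0.24)]
peg_root [([0.559, 0.295, 0.102], 0.8)]
case []
bay []
cover_grip [([0.485, -0.224, 0.113], 0.58)]
mallet [([0.516, -0.533, -0.001], 0.93)]
vise [([0.737, 0.131, 0.001], 0.68)]
offc
[... 954 characters left out ...]
, 0.98), ([0.554, 0.295, 0.107], 0.39)]
vise [([0.733, 0.131, 0.001], 0.89)]
offcuts [([0.769, -0.219, 0.003], 0.63), ([0.529, -0.227, -0.002], 0.22)]
wrist {'fx': 339.0589203519587, 'fy': 339.0589203519587, 'cx': 258.41335291215177, 'cy': 195.56201352608934, 'D': array([0.0210386, 0.       , 0.       , 0.       , 0.       ]), 'xyz': array([0.17046928, 0.60522402, 0.37453745]), 'attitude': array([[ 3.70274646e-01,  8.95807705e-01,  2.45815464e-01],
       [ 9.28922313e-01, -3.57117499e-01, -9.78285606e-02],
       [ 1.49425347e-04,  2.64566905e-01, -9.64367321e-01]])}
blank1 [([0.406, 0.416, 0.031], 0.64)]
gauge []
rack []
peg_root []
case []
bay []
cover_grip []
mallet []
vise []
offcuts []
```

View pics/scene0.png

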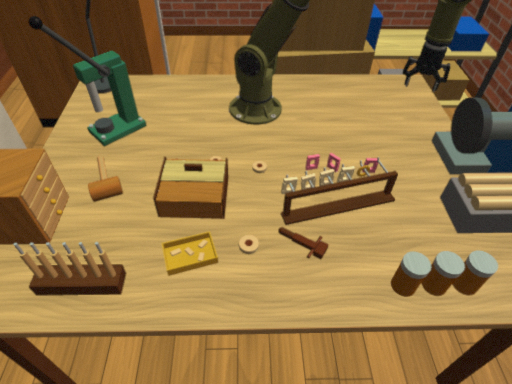

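View pics/side0.png

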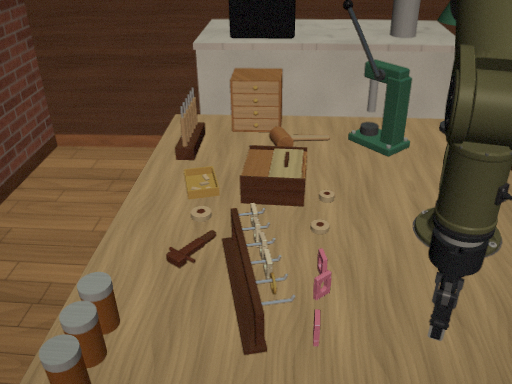

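Scene view: a rack with four ivory blanks (about px 290,185 to 347,172) and the gauge (365,168). One peg is empty, and three pink look-alikes stand in front of the rack (312,160; 333,162; 371,163). The case is near (192,187) with its cover partly or fully shut. Next I measure with depth.

```bash
cat > m1.py <<'E'
from h import *
for c in ['scene','side']:
    im,d=read_camera(c); m=camera_model(c)
    P,u,v=pts(c,d,np.ones(d.shape,bool),m)
    hsv=cv2.cvtColor(im,cv2.COLOR_RGB2HSV)[v,u]
    b=(abs(P[:,0]-.72)<.1)&(abs(P[:,1])<.04); print(c,'bench z',np.median(P[b,2]).round(4))
    for r in masks_of(c,'blank1'):
        Q,uu,vv=pts(c,d,r['region'],m); col=im[vv,uu].mean(0).astype(int)
        t=Q[Q[:,2]>np.percentile(Q[:,2],70)]
        print('blank',round(r['p'],2),len(Q),col,'med',np.median(Q,0).round(3),'ztop',np.percentile(Q[:,2],95).round(3),'topmean',np.median(t,0).round(3))
    for n in ['cover_grip','cover','gauge']:
        for r in masks_of(c,n)[:2]:
            Q,uu,vv=pts(c,d,r['region'],m); t=Q[Q[:,2]>np.percentile(Q[:,2],95)-.006]
            print(n,round(r['p'],2),len(Q),np.median(Q,0).round(3),'top',t.mean(0).round(3),np.percentile(Q[:,2],95).round(3))
    # case rim/cheeks
    k=(abs(P[:,0]-.526)<.16)&(abs(P[:,1]+.228)<.16)&(P[:,2]>.074)&(P[:,2]<.105)
    (cx,cy),(w,h),a=cv2.minAreaRect((P[k,:2]*1000).astype(np.float32)); print('case rect',cx,cy,w,h,a)
    k=(abs(P[:,0]-.526)<.16)&(abs(P[:,1]+.228)<.16)&(P[:,2]>.108)&(P[:,2]<.125)
    print('grip rect',k.sum(),cv2.minAreaRect((P[k,:2]*1000).astype(np.float32)),np.median(P[k,2]))
    k=(abs(P[:,0]-.57)<.12)&(abs(P[:,1]-.26)<.26)&(P[:,2]>.100)&(P[:,2]<.116)&(hsv[:,2]<110)
    print('rail rect',k.sum(),cv2.minAreaRect((P[k,:2]*1000).astype(np.float32)),np.median(P[k,2]))
E
python3 m1.py
```

```text
scene bench z 0.0016
blank 0.7 146 [160 140  99] med [0.557 0.151 0.11 ] ztop 0.128 topmean [0.556 0.152 0.125]
blank 0.55 169 [160 139  99] med [0.537 0.215 0.108] ztop 0.128 topmean [0.536 0.216 0.125]
blank 0.55 162 [152  85  84] med [0.393 0.275 0.039] ztop 0.067 topmean [0.393 0.274 0.065]
blank 0.52 213 [156 138  98] med [0.521 0.284 0.106] ztop 0.127 topmean [0.521 0.284 0.123]
blank 0.52 175 [160  90  88] med [0.391 0.198 0.036] ztop 0.067 topmean [0.39  0.197 0.064]
blank 0.47 171 [158 141 100] med [0.57  0.087 0.107] ztop 0.128 topmean [0.567 0.09  0.126]
cover_grip 0.82 1296 [ 0.494 -0.224  0.093] top [ 0.49  -0.224  0.116] 0.114
cover 0.66 1327 [ 0.494 -0.224  0.093] top [ 0.49  -0.225  0.116] 0.113
gauge 0.42 66 [0.504 0.347 0.107] top [0.504 0.348 0.117] 0.119
gauge 0.4 179 [0.522 0.281 0.105] top [0.52  0.284 0.126] 0.128
case rect 523.0524291992188 -226.06858825683594 221.00775146484375 201.8881378173828 87.41781616210938
grip rect 90 ((488.2519836425781, -223.47769165039062), (16.77284049987793, 57.261810302734375), 1.8245314359664917) 0.11743262148463807
rail rect 6
[... 590 characters left out ...]
394 0.281 0.061]
blank 0.49 224 [153  90  98] med [0.411 0.432 0.054] ztop 0.065 topmean [0.41  0.414 0.064]
cover_grip 0.57 948 [ 0.488 -0.216  0.091] top [ 0.49  -0.212  0.113] 0.105
cover_grip 0.55 3715 [ 0.526 -0.14   0.084] top [ 0.501 -0.214  0.093] 0.095
gauge 0.48 91 [0.504 0.36  0.104] top [0.505 0.355 0.116] 0.118
case rect 526.0299072265625 -222.08404541015625 231.58729553222656 196.14402770996094 87.41722869873047
grip rect 43 ((490.0838623046875, -220.55091857910156), (57.42359924316406, 12.114657402038574), 86.63191223144531) 0.11543250087609425
rail rect 965 ((557.6879272460938, 261.1246337890625), (53.28098678588867, 389.3915100097656), 14.324027061462402) 0.10848045217252178
```

Request:
{"name": "step_arm", "arguments": {
  "motion": [
    {"x":0.031,"y":-0.043,"rz":-0.55},
    {"x":0.031,"y":-0.043,"rz":-0.55},
    {"x":0.031,"y":-0.043,"rz":-0.55},
    {"x":0.031,"y":-0.043,"rz":-0.55},
    {"x":0.031,"y":-0.043,"rz":-0.55},
    {"x":0.031,"y":-0.043,"rz":-0.55},
    {"x":0.031,"y":-0.043,"rz":-0.55},
    {"x":0.004,"y":-0.05,"rz":-0.55},
    {"x":0.004,"y":-0.05,"rz":-0.55},
    {"x":0.004,"y":-0.05,"rz":-0.55},
    {"x":0.004,"y":-0.05,"rz":-0.55},
    {"x":0.004,"y":-0.05,"rz":-0.55},
    {"x":0.004,"y":-0.05,"rz":-0.55},
    {"x":0.004,"y":-0.05,"rz":-0.55},
    {"x":0.004,"y":-0.05,"rz":-0.55},
    {"x":0.004,"y":-0.05},
    {"x":0.004,"y":-0.05},
    {"fingers":0.0}
  ]
}}

```text
schema error: expected keys x, y, z, rx, ry, rz, fingers
```

```bash
cat > m2.py <<'E'
from h import *
import sys
s=get_state(); print(s['ee_pos'].round(4),np.degrees(np.arctan2(s['tcp_rot'][1][1],s['tcp_rot'][0][1])).round(2),s['finger_gap'],s['joints'])
m=camera_model('wrist'); im,d=save('wrist',sys.argv[1])
P,u,v=pts('wrist',d,np.ones(d.shape,bool),m)
for lo,hi in [(.108,.125),(.079,.105)]:
    k=(abs(P[:,0]-.526)<.16)&(abs(P[:,1]+.228)<.16)&(P[:,2]>lo)&(P[:,2]<hi)
    print(lo,k.sum(),cv2.minAreaRect((P[k,:2]*1000).astype(np.float32)),np.median(P[k,2]))
for n in ['cover_grip','bay','case']: print(n,[(np.round(q['at'],4).tolist(),round(q['p'],2)) for q in mark_of('wrist',n)])
E
python3 m2.py w1.png
```

```text
[0.2323 0.5802 0.2313] 68.18 0.0857570043392368 [-62.13682443  29.0782467  -13.61232503  85.95391602   7.20347715
  65.82900981  -8.86877657]
0.108 0 ((0.0, 0.0), (0.0, 0.0), 0.0) nan
0.079 0 ((0.0, 0.0), (0.0, 0.0), 0.0) nan
cover_grip []
bay []
case []
  return _methods._mean(a, axis=axis, dtype=dtype,
  ret = ret.dtype.type(ret / rcount)
```

View pics/w1.png

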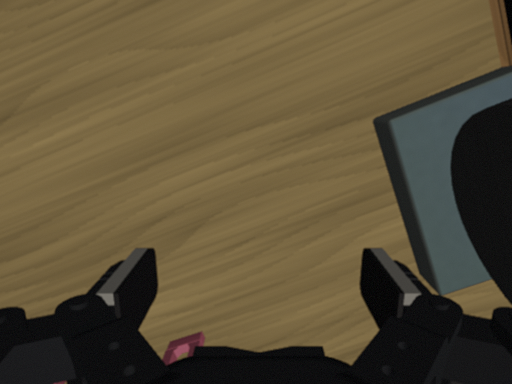

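The move was refused because every row needs all seven keys. The picture shows only bench, and the arm hasn't moved. I'll resend it with full rows.

Request:
{"name": "step_arm", "arguments": {
  "motion": [
    {"x":0.031,"y":-0.043,"z":0,"rx":0,"ry":0,"rz":-0.55,"fingers":1},
    {"x":0.031,"y":-0.043,"z":0,"rx":0,"ry":0,"rz":-0.55,"fingers":1},
    {"x":0.031,"y":-0.043,"z":0,"rx":0,"ry":0,"rz":-0.55,"fingers":1},
    {"x":0.031,"y":-0.043,"z":0,"rx":0,"ry":0,"rz":-0.55,"fingers":1},
    {"x":0.031,"y":-0.043,"z":0,"rx":0,"ry":0,"rz":-0.55,"fingers":1},
    {"x":0.031,"y":-0.043,"z":0,"rx":0,"ry":0,"rz":-0.55,"fingers":1},
    {"x":0.031,"y":-0.043,"z":0,"rx":0,"ry":0,"rz":-0.55,"fingers":1},
    {"x":0.004,"y":-0.05,"z":0,"rx":0,"ry":0,"rz":-0.55,"fingers":1},
    {"x":0.004,"y":-0.05,"z":0,"rx":0,"ry":0,"rz":-0.55,"fingers":1},
    {"x":0.004,"y":-0.05,"z":0,"rx":0,"ry":0,"rz":-0.55,"fingers":1},
    {"x":0.004,"y":-0.05,"z":0,"rx":0,"ry":0,"rz":-0.55,"fingers":1},
    {"x":0.004,"y":-0.05,"z":0,"rx":0,"ry":0,"rz":-0.55,"fingers":1},
    {"x":0.004,"y":-0.05,"z":0,"rx":0,"ry":0,"rz":-0.55,"fingers":1},
    {"x":0.004,"y":-0.05,"z":0,"rx":0,"ry":0,"rz":-0.55,"fingers":0},
    {"x":0.004,"y":-0.05,"z":0,"rx":0,"ry":0,"rz":-0.55,"fingers":0},
    {"x":0.004,"y":-0.05,"z":0,"rx":0,"ry":0,"rz":0,"fingers":0},
    {"x":0.004,"y":-0.05,"z":0,"rx":0,"ry":0,"rz":0,"fingers":0},
    {"x":0,"y":0,"z":0,"rx":0,"ry":0,"rz":0,"fingers":0}
  ]
}}

```text
clock: 4.6
ee_pos: [0.4885, -0.2254, 0.2313]
tcp_rot: [[0.054, 0.999, -0.0], [0.999, -0.054, -0.002], [-0.002, 0.0, -1.0]]
wrist_force: [0.1, 0.6, -0.1]
finger_gap: 0.0427
grip_force: 0.0
```

```bash
python3 m2.py w2.png
```

```text
[ 0.4885 -0.2254  0.2313] -3.1 0.042700171887776035 [10.58251561 21.7635308  16.5469342  99.444083   -6.87129288 59.73683055
 26.376211  ]
0.108 1155 ((488.36907958984375, -222.25552368164062), (59.24432373046875, 11.91551685333252), 87.24917602539062) 0.11694826185085616
0.079 52774 ((524.8231811523438, -224.12203979492188), (220.6133575439453, 196.72024536132812), 87.75868225097656) 0.09025473185550112
cover_grip [([0.4908, -0.2244, 0.1141], 0.96)]
bay []
case [([0.5277, -0.2257, -0.0053], 0.62)]
```

View pics/w2.png

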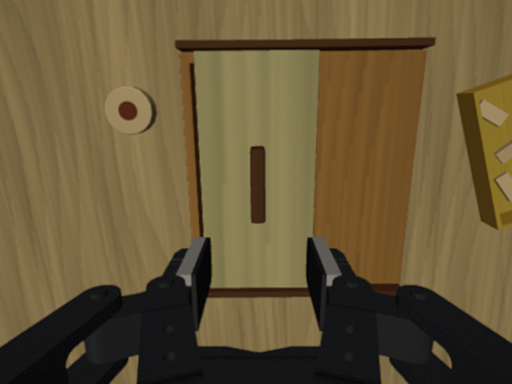

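The wrist view shows the grip bar at px (257,185) with the cover about 15 mm open already. Case yaw is about -2.6°. I'll lower onto the bar and close.

Request:
{"name": "step_arm", "arguments": {
  "motion": [
    {"x":0,"y":0.002,"z":-0.05,"rx":0,"ry":0,"rz":0,"fingers":0},
    {"x":0,"y":0,"z":-0.05,"rx":0,"ry":0,"rz":0,"fingers":0},
    {"x":0,"y":0,"z":-0.02,"rx":0,"ry":0,"rz":0,"fingers":0},
    {"x":0,"y":0,"z":-0.012,"rx":0,"ry":0,"rz":0,"fingers":0},
    {"x":0,"y":0,"z":0,"rx":0,"ry":0,"rz":0,"fingers":-1},
    {"x":0,"y":0,"z":0,"rx":0,"ry":0,"rz":0,"fingers":-1},
    {"x":0,"y":0,"z":0,"rx":0,"ry":0,"rz":0,"fingers":-1},
    {"x":0,"y":0,"z":0,"rx":0,"ry":0,"rz":0,"fingers":-1},
    {"x":0,"y":0,"z":0,"rx":0,"ry":0,"rz":0,"fingers":-1},
    {"x":0,"y":0,"z":0,"rx":0,"ry":0,"rz":0,"fingers":-1}
  ]
}}

```text
clock: 6.05
ee_pos: [0.4899, -0.2186, 0.1003]
tcp_rot: [[0.047, 0.999, 0.002], [0.999, -0.047, 0.0], [0.0, 0.002, -1.0]]
wrist_force: [-0.6, 2.5, 6.7]
finger_gap: 0.0106
grip_force: 61.5
```

Grip force reads 61.5 N. The limit for bone is 45 N per finger, so I'll check here on the bar whether the commanded opening changes the force.

Request:
{"name": "step_arm", "arguments": {
  "motion": [
    {"x":0,"y":0,"z":0,"rx":0,"ry":0,"rz":0,"fingers":-0.75},
    {"x":0,"y":0,"z":0,"rx":0,"ry":0,"rz":0,"fingers":-0.75},
    {"x":0,"y":0,"z":0,"rx":0,"ry":0,"rz":0,"fingers":-0.75}
  ]
}}

```text
clock: 6.42
ee_pos: [0.4899, -0.2186, 0.1002]
tcp_rot: [[0.047, 0.999, 0.002], [0.999, -0.047, 0.0], [0.0, 0.002, -1.0]]
wrist_force: [-1.0, 2.9, 5.9]
finger_gap: 0.0104
grip_force: 45.1
```

Request:
{"name": "step_arm", "arguments": {
  "motion": [
    {"x":0,"y":0,"z":0,"rx":0,"ry":0,"rz":0,"fingers":-0.78},
    {"x":0,"y":0,"z":0,"rx":0,"ry":0,"rz":0,"fingers":-0.78},
    {"x":0,"y":0,"z":0,"rx":0,"ry":0,"rz":0,"fingers":-0.78}
  ]
}}

```text
clock: 6.8
ee_pos: [0.4899, -0.2186, 0.1003]
tcp_rot: [[0.047, 0.999, 0.002], [0.999, -0.047, 0.0], [0.0, 0.002, -1.0]]
wrist_force: [-0.3, 2.2, 6.4]
finger_gap: 0.011
grip_force: 55.9
```

Request:
{"name": "step_arm", "arguments": {
  "motion": [
    {"x":0,"y":0,"z":0,"rx":0,"ry":0,"rz":0,"fingers":-0.82},
    {"x":0,"y":0,"z":0,"rx":0,"ry":0,"rz":0,"fingers":-0.82},
    {"x":0,"y":0,"z":0,"rx":0,"ry":0,"rz":0,"fingers":-0.82}
  ]
}}

```text
clock: 7.18
ee_pos: [0.4899, -0.2186, 0.1003]
tcp_rot: [[0.047, 0.999, 0.002], [0.999, -0.047, 0.0], [0.0, 0.002, -1.0]]
wrist_force: [-0.9, 3.3, 6.5]
finger_gap: 0.0105
grip_force: 59.3
```

Request:
{"name": "step_arm", "arguments": {
  "motion": [
    {"x":0,"y":0,"z":0,"rx":0,"ry":0,"rz":0,"fingers":-0.71},
    {"x":0,"y":0,"z":0,"rx":0,"ry":0,"rz":0,"fingers":-0.71},
    {"x":0,"y":0,"z":0,"rx":0,"ry":0,"rz":0,"fingers":-0.71}
  ]
}}

```text
clock: 7.55
ee_pos: [0.4896, -0.2191, 0.0994]
tcp_rot: [[0.048, 0.999, 0.001], [0.999, -0.048, -0.0], [-0.0, 0.001, -1.0]]
wrist_force: [1.2, -0.2, 0.8]
finger_gap: 0.0121
grip_force: 0.6
```

Request:
{"name": "step_arm", "arguments": {
  "motion": [
    {"x":0.017,"y":-0.001,"z":0,"rx":0,"ry":0,"rz":0,"fingers":-0.71},
    {"x":0.017,"y":-0.001,"z":0,"rx":0,"ry":0,"rz":0,"fingers":-0.71},
    {"x":0.017,"y":-0.001,"z":0,"rx":0,"ry":0,"rz":0,"fingers":-0.71},
    {"x":0.017,"y":-0.001,"z":0,"rx":0,"ry":0,"rz":0,"fingers":-0.71},
    {"x":0.01,"y":0,"z":0,"rx":0,"ry":0,"rz":0,"fingers":-0.71},
    {"x":0,"y":0,"z":0,"rx":0,"ry":0,"rz":0,"fingers":-0.71}
  ]
}}

```text
clock: 8.3
ee_pos: [0.5677, -0.2228, 0.099]
tcp_rot: [[0.047, 0.999, 0.0], [0.999, -0.047, -0.0], [-0.0, 0.0, -1.0]]
wrist_force: [1.2, -0.3, -1.7]
finger_gap: 0.0124
grip_force: 0.8
```

Request:
{"name": "step_arm", "arguments": {
  "motion": [
    {"x":0.004,"y":0,"z":0,"rx":0,"ry":0,"rz":0,"fingers":-0.73},
    {"x":0.003,"y":0,"z":0,"rx":0,"ry":0,"rz":0,"fingers":-0.73},
    {"x":0,"y":0,"z":0,"rx":0,"ry":0,"rz":0,"fingers":-0.73}
  ]
}}

```text
clock: 8.68
ee_pos: [0.5741, -0.2231, 0.0991]
tcp_rot: [[0.048, 0.999, -0.0], [0.999, -0.048, -0.0], [-0.0, -0.0, -1.0]]
wrist_force: [-1.0, -1.1, -3.7]
finger_gap: 0.0117
grip_force: 10.1
```

Request:
{"name": "step_arm", "arguments": {
  "motion": [
    {"x":0.003,"y":0,"z":0,"rx":0,"ry":0,"rz":0,"fingers":-0.73},
    {"x":0,"y":0,"z":0,"rx":0,"ry":0,"rz":0,"fingers":-0.73}
  ]
}}

```text
clock: 8.93
ee_pos: [0.5773, -0.2232, 0.0991]
tcp_rot: [[0.048, 0.999, -0.0], [0.999, -0.048, -0.0], [-0.001, -0.0, -1.0]]
wrist_force: [-1.8, -2.9, -4.9]
finger_gap: 0.0117
grip_force: 10.0
```

Request:
{"name": "step_arm", "arguments": {
  "motion": [
    {"x":0.003,"y":0,"z":0,"rx":0,"ry":0,"rz":0,"fingers":-0.73},
    {"x":0,"y":0,"z":0,"rx":0,"ry":0,"rz":0,"fingers":-0.73}
  ]
}}

```text
clock: 9.18
ee_pos: [0.5774, -0.2232, 0.099]
tcp_rot: [[0.049, 0.999, -0.005], [0.999, -0.049, 0.001], [0.0, -0.005, -1.0]]
wrist_force: [-8.4, -1.9, 0.8]
finger_gap: 0.012
grip_force: 11.4
```

Request:
{"name": "step_arm", "arguments": {
  "motion": [
    {"x":-0.002,"y":0,"z":0,"rx":0,"ry":0,"rz":0,"fingers":-0.4},
    {"x":0,"y":0,"z":0,"rx":0,"ry":0,"rz":0,"fingers":-0.4},
    {"x":0,"y":0,"z":0,"rx":0,"ry":0,"rz":0,"fingers":-0.4},
    {"x":0,"y":0,"z":0.05,"rx":0,"ry":0,"rz":0,"fingers":-0.4},
    {"x":-0.04,"y":0,"z":0.04,"rx":0,"ry":0,"rz":0,"fingers":-0.4},
    {"x":-0.04,"y":-0.02,"z":0.04,"rx":0,"ry":0,"rz":0,"fingers":-0.4},
    {"x":-0.02,"y":-0.02,"z":0,"rx":0,"ry":0,"rz":0,"fingers":-0.4},
    {"x":0,"y":0,"z":0,"rx":0,"ry":0,"rz":0,"fingers":-0.4}
  ]
}}

```text
clock: 10.18
ee_pos: [0.477, -0.2648, 0.2305]
tcp_rot: [[0.051, 0.999, 0.002], [0.999, -0.051, -0.001], [-0.001, 0.002, -1.0]]
wrist_force: [0.3, 0.6, 0.1]
finger_gap: 0.0256
grip_force: 0.0
```

```bash
cat > m3.py <<'E'
from h import *
m=camera_model('wrist'); im,d=save('wrist','w3.png')
P,u,v=pts('wrist',d,np.ones(d.shape,bool),m)
near=(abs(P[:,0]-.526)<.16)&(abs(P[:,1]+.228)<.16)
for lo,hi in [(.108,.125),(.079,.105),(-.005,.02)]:
    k=near&(P[:,2]>lo)&(P[:,2]<hi)
    if lo<0: k&=(abs(P[:,0]-.48)<.05)&(abs(P[:,1]+.223)<.11)
    print(lo,k.sum(),cv2.minAreaRect((P[k,:2]*1000).astype(np.float32)),np.median(P[k,2]))
for n in ['cover_grip','bay','case']: print(n,[(np.round(q['at'],4).tolist(),round(q['p'],2)) for q in mark_of('wrist',n)])
for y in (-.28,-.22,-.17):
    k=near&(abs(P[:,1]-y)<.002)&(P[:,0]>.4)&(P[:,0]<.56); o=np.argsort(P[k,0]); Q=P[k][o]
    hi=Q[:,2]>.07; j=np.nonzero(np.diff(hi.astype(int)))[0]; print(y,[(Q[i,0].round(3),Q[i,2].round(3),Q[i+1,2].round(3)) for i in j][:8])
E
python3 m3.py
```

```text
0.108 1551 ((577.0711669921875, -226.95608520507812), (58.79475784301758, 13.164935111999512), 87.67418670654297) 0.11682774027527448
0.079 35775 ((526.2139892578125, -229.68386840820312), (209.69757080078125, 201.0436553955078), 87.43599700927734) 0.09102052059455307
-0.005 16763 ((479.5957946777344, -222.5318603515625), (191.35415649414062, 90.41014099121094), 87.46918487548828) 0.00904440250305183
cover_grip [([0.5807, -0.2279, 0.1176], 0.85)]
bay [([0.474, -0.2193, 0.0086], 0.85)]
case [([0.5267, -0.2266, -0.0041], 0.58)]
-0.28 [(np.float64(0.409), np.float64(0.001), np.float64(0.084)), (np.float64(0.432), np.float64(0.078), np.float64(0.063)), (np.float64(0.432), np.float64(0.032), np.float64(0.071)), (np.float64(0.432), np.float64(0.071), np.float64(0.05)), (np.float64(0.432), np.float64(0.025), np.float64(0.084)), (np.float64(0.432), np.float64(0.084), np.float64(0.049)), (np.float64(0.432), np.float64(0.07), np.float64(0.072)), (np.float64(0.432), np.float64(0.072), np.float64(0.034))]
-0.22 [(np.float64(0.412), np.float64(0.001), np.float64(0.085)), (np.float64(0.434), np.fl
[... 166 characters left out ...]
435), np.float64(0.051), np.float64(0.078)), (np.float64(0.435), np.float64(0.078), np.float64(0.059)), (np.float64(0.435), np.float64(0.038), np.float64(0.077)), (np.float64(0.435), np.float64(0.077), np.float64(0.052))]
-0.17 [(np.float64(0.414), np.float64(0.001), np.float64(0.084)), (np.float64(0.437), np.float64(0.085), np.float64(0.061)), (np.float64(0.437), np.float64(0.055), np.float64(0.077)), (np.float64(0.437), np.float64(0.078), np.float64(0.034)), (np.float64(0.437), np.float64(0.049), np.float64(0.073)), (np.float64(0.437), np.float64(0.073), np.float64(0.014)), (np.float64(0.437), np.float64(0.054), np.float64(0.082)), (np.float64(0.437), np.float64(0.073), np.float64(0.042))]
```

View pics/w3.png

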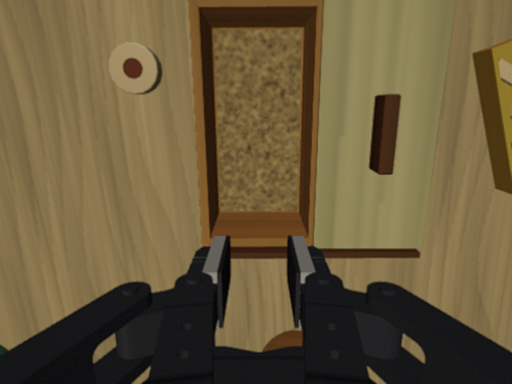

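Wrist view: the bay is fully open, floor centred near px (258,118), and the cover is fully back with its bar at (385,133). On to the rack.

Request:
{"name": "step_arm", "arguments": {
  "motion": [
    {"x":0.0055,"y":0.048,"z":0.005,"rx":0,"ry":0,"rz":0.25,"fingers":-0.4},
    {"x":0.0055,"y":0.048,"z":0.005,"rx":0,"ry":0,"rz":0.25,"fingers":-0.4},
    {"x":0.0055,"y":0.048,"z":0.005,"rx":0,"ry":0,"rz":0.25,"fingers":-0.4},
    {"x":0.0055,"y":0.048,"z":0.005,"rx":0,"ry":0,"rz":0.25,"fingers":-0.4},
    {"x":0.0055,"y":0.048,"z":0.005,"rx":0,"ry":0,"rz":0.25,"fingers":-0.4},
    {"x":0.0055,"y":0.048,"z":0.005,"rx":0,"ry":0,"rz":0.25,"fingers":-0.4},
    {"x":0.0055,"y":0.048,"z":0.005,"rx":0,"ry":0,"rz":0.25,"fingers":-0.4},
    {"x":0.0055,"y":0.048,"z":0.005,"rx":0,"ry":0,"rz":0.25,"fingers":-0.4},
    {"x":0,"y":0,"z":0,"rx":0,"ry":0,"rz":0,"fingers":-0.4}
  ]
}}

```text
clock: 11.5
ee_pos: [0.5222, 0.1275, 0.2687]
tcp_rot: [[-0.259, 0.966, -0.001], [0.966, 0.259, 0.002], [0.003, -0.0, -1.0]]
wrist_force: [-0.0, -0.4, 0.3]
finger_gap: 0.0255
grip_force: 0.0
```

```bash
cat > m4.py <<'E'
from h import *
import sys
s=get_state(); print(s['ee_pos'].round(4),np.degrees(np.arctan2(s['tcp_rot'][1][1],s['tcp_rot'][0][1])).round(2))
m=camera_model('wrist'); im,d=save('wrist',sys.argv[1])
P,u,v=pts('wrist',d,np.ones(d.shape,bool),m)
c=im[v,u].astype(int); hsv=cv2.cvtColor(im,cv2.COLOR_RGB2HSV)[v,u]
A=np.radians(14.3); ex=np.array([np.cos(A),np.sin(A)]); ey=np.array([-ex[1],ex[0]])
near=(abs(P[:,0]-.56)<.14)&(abs(P[:,1]-.2)<.3)
k=near&(P[:,2]>.103)&(P[:,2]<.114)&(c.sum(1)<240)&(c[:,0]>c[:,2]+8)
print('rail',k.sum(),cv2.minAreaRect((P[k,:2]*1000).astype(np.float32)),np.median(P[k,2]))
L=cv2.fitLine((P[k,:2]*1000).astype(np.float32),cv2.DIST_HUBER,0,.01,.01).ravel(); print('yaw',np.degrees(np.arctan2(-L[0],L[1])),L[2:])
for n in ['blank1']:
  for r in masks_of('wrist',n):
    Q,uu,vv=pts('wrist',d,r['region'],m); col=im[vv,uu].mean(0).astype(int)
    zt=np.percentile(Q[:,2],97); t=Q[Q[:,2]>zt-.005]
    (cx,cy),wh,a=cv2.minAreaRect((t[:,:2]*1000).astype(np.float32))
    print('blank',round(r['p'],2),len(Q),col,'ztop',zt.round(4),'rect',np.round([cx,cy,*wh,a],1),'mean',t.mean(0).round(4))
for n in ['gauge','peg_root']: print(n,[(np.round(q['at'],4).tolist(),round(q['p'],2)) for q in mark_of('wrist',n)])
E
python3 m4.py w4.png
```

```text
[0.5222 0.1275 0.2687] 15.0
rail 5659 ((562.6253051757812, 175.70968627929688), (82.1593017578125, 221.8953094482422), 14.484232902526855) 0.10951252588616106
yaw -165.4466 [589.597   194.05191]
blank 0.93 729 [141 132 103] ztop 0.1256 rect [555.2 118.   18.1  62.9  28.3] mean [0.563  0.1034 0.1243]
blank 0.85 1387 [124  70  81] ztop 0.0657 rect [389.5 199.2  12.4  45.9  12.5] mean [0.3901 0.1997 0.0643]
blank 0.8 739 [97 91 73] ztop 0.1282 rect [522.5 270.2  11.5   7.2  12.6] mean [0.5224 0.2699 0.1269]
blank 0.79 1201 [143 129 101] ztop 0.1277 rect [534.5 216.7  12.   43.2  14.5] mean [0.5333 0.2204 0.1253]
blank 0.7 1034 [145 131 102] ztop 0.128 rect [553.7 155.4  10.9  38.4  15. ] mean [0.5525 0.1595 0.1257]
blank 0.55 172 [60 31 34] ztop 0.0366 rect [381.2 259.5   5.3   1.   40. ] mean [0.381  0.2591 0.0356]
gauge []
peg_root []
```

View pics/w4.png

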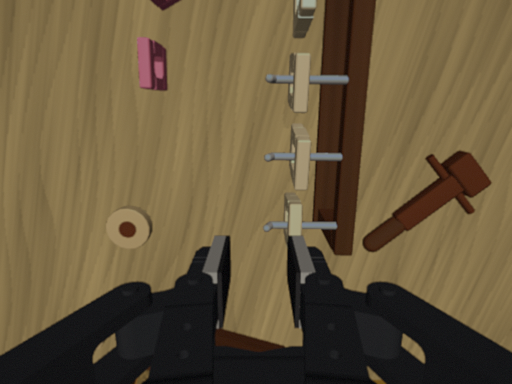

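The wrist view shows blanks at px (293,215), (301,157), (301,80) and (304,15), with a pink one at (152,62). Rack yaw is about 14.5°. I'll grip each blank by a side strip, 18 mm off the peg axis, starting with the nearest at rack y = -165.

Request:
{"name": "step_arm", "arguments": {
  "motion": [
    {"x":0.026,"y":-0.026,"z":-0.04,"rx":0,"ry":0,"rz":-0.05,"fingers":-0.4},
    {"x":0.026,"y":-0.026,"z":-0.04,"rx":0,"ry":0,"rz":0,"fingers":-0.4},
    {"x":0,"y":0,"z":-0.028,"rx":0,"ry":0,"rz":0,"fingers":-0.4},
    {"x":0,"y":0,"z":0,"rx":0,"ry":0,"rz":0,"fingers":-0.4}
  ]
}}

```text
clock: 12.2
ee_pos: [0.5729, 0.0676, 0.1592]
tcp_rot: [[-0.24, 0.971, -0.005], [0.971, 0.24, -0.001], [0.0, -0.005, -1.0]]
wrist_force: [0.2, 0.9, 0.4]
finger_gap: 0.0257
grip_force: 0.0
```

```bash
python3 m4.py w5.png
```

```text
[0.5729 0.0676 0.1592] 13.89
rail 7668 ((575.083984375, 126.68132019042969), (82.93304443359375, 121.43450164794922), 14.767932891845703) 0.10953479954980648
yaw -165.34518 [603.90344 139.34879]
blank 0.96 1814 [163 157 125] ztop 0.127 rect [565.2  95.2  12.   44.9  15.3] mean [0.5654 0.0954 0.1247]
blank 0.63 2338 [157 142 111] ztop 0.1281 rect [553.9 155.9  11.9  36.5  14.7] mean [0.553  0.1591 0.1257]
gauge []
peg_root []
```

View pics/w5.png

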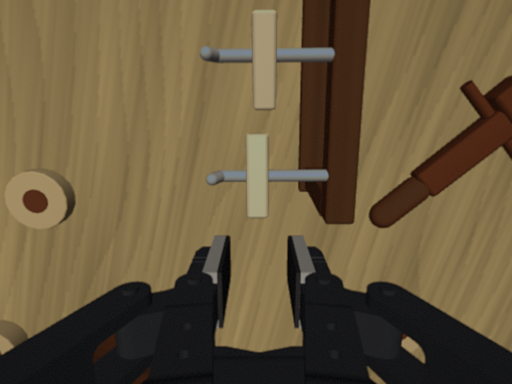

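Close view: the target blank spans px (257,133–217) on its peg, tip at (212,180), centre at (0.565, 0.095). I'll align beside the peg and lower.

Request:
{"name": "step_arm", "arguments": {
  "motion": [
    {"x":-0.003,"y":0.01,"z":0,"rx":0,"ry":0,"rz":0.08,"fingers":-0.4},
    {"x":0,"y":0,"z":0,"rx":0,"ry":0,"rz":0,"fingers":-0.4},
    {"x":0,"y":0,"z":-0.01,"rx":0,"ry":0,"rz":0,"fingers":-0.4},
    {"x":0,"y":0,"z":0,"rx":0,"ry":0,"rz":0,"fingers":-0.4}
  ]
}}

```text
clock: 12.9
ee_pos: [0.5706, 0.079, 0.1503]
tcp_rot: [[-0.254, 0.967, -0.002], [0.967, 0.254, -0.0], [0.0, -0.002, -1.0]]
wrist_force: [-0.3, 0.2, 0.3]
finger_gap: 0.0257
grip_force: 0.0
```

Request:
{"name": "step_arm", "arguments": {
  "motion": [
    {"x":-0.001,"y":-0.001,"z":-0.03,"rx":0,"ry":0,"rz":0,"fingers":-0.4},
    {"x":0,"y":0,"z":-0.028,"rx":0,"ry":0,"rz":0,"fingers":-0.4},
    {"x":0,"y":0,"z":0,"rx":0,"ry":0,"rz":0,"fingers":-0.55},
    {"x":0,"y":0,"z":0,"rx":0,"ry":0,"rz":0,"fingers":-0.7},
    {"x":0,"y":0,"z":0,"rx":0,"ry":0,"rz":0,"fingers":-0.73},
    {"x":0,"y":0,"z":0,"rx":0,"ry":0,"rz":0,"fingers":-0.73},
    {"x":0,"y":0,"z":0,"rx":0,"ry":0,"rz":0,"fingers":-0.735}
  ]
}}

```text
clock: 13.78
ee_pos: [0.5709, 0.0782, 0.094]
tcp_rot: [[-0.254, 0.967, 0.001], [0.967, 0.254, 0.0], [-0.0, 0.002, -1.0]]
wrist_force: [-0.4, 0.2, 3.0]
finger_gap: 0.0123
grip_force: 18.9
```

Request:
{"name": "step_arm", "arguments": {
  "motion": [
    {"x":0,"y":0,"z":0.005,"rx":0,"ry":0,"rz":0,"fingers":-0.74},
    {"x":0,"y":0,"z":0.01,"rx":0,"ry":0,"rz":0,"fingers":-0.74},
    {"x":0,"y":0,"z":0,"rx":0,"ry":0,"rz":0,"fingers":-0.74}
  ]
}}

```text
clock: 14.15
ee_pos: [0.5709, 0.0785, 0.1093]
tcp_rot: [[-0.254, 0.967, 0.002], [0.967, 0.254, 0.001], [0.0, 0.002, -1.0]]
wrist_force: [1.3, 1.1, 0.4]
finger_gap: 0.0115
grip_force: 24.3
```

Request:
{"name": "step_arm", "arguments": {
  "motion": [
    {"x":-0.016,"y":-0.004,"z":0,"rx":0,"ry":0,"rz":0,"fingers":-0.74},
    {"x":-0.016,"y":-0.004,"z":0,"rx":0,"ry":0,"rz":0,"fingers":-0.74},
    {"x":-0.018,"y":-0.005,"z":0,"rx":0,"ry":0,"rz":0,"fingers":-0.74},
    {"x":0,"y":0,"z":0,"rx":0,"ry":0,"rz":0,"fingers":-0.74},
    {"x":0,"y":0,"z":0.05,"rx":0,"ry":0,"rz":0,"fingers":-0.74},
    {"x":0,"y":0,"z":0.04,"rx":0,"ry":0,"rz":0,"fingers":-0.74},
    {"x":0,"y":0,"z":0,"rx":0,"ry":0,"rz":0,"fingers":-0.74}
  ]
}}

```text
clock: 15.02
ee_pos: [0.523, 0.0658, 0.2015]
tcp_rot: [[-0.254, 0.967, 0.007], [0.967, 0.254, 0.001], [-0.0, 0.007, -1.0]]
wrist_force: [-0.5, -0.2, -0.6]
finger_gap: 0.0114
grip_force: 24.5
```

```bash
python3 m4.py w6.png
```

```text
[0.523  0.0658 0.2015] 14.74
rail 6520 ((572.0501708984375, 137.50390625), (82.28775024414062, 144.05029296875), 14.299322128295898) 0.1094659527053401
yaw -165.46005 [600.0902 150.9264]
blank 0.96 635 [101  90  69] ztop 0.123 rect [539.5 196.3  13.1   6.   11.9] mean [0.5391 0.196  0.1215]
blank 0.75 2425 [131 119  92] ztop 0.1278 rect [554.  154.5  12.   41.   15.3] mean [0.5525 0.1583 0.1255]
blank 0.63 433 [72 37 42] ztop 0.0563 rect [395.5 177.3  10.5   1.7  20.3] mean [0.3963 0.1775 0.0555]
blank 0.59 4231 [157 151 119] ztop 0.2347 rect [518.5  83.6  11.9  44.8  14.5] mean [0.5189 0.0821 0.2322]
blank 0.19 15491 [63 43 30] ztop 0.1108 rect [569.9 136.7  87.5 143.5  14.5] mean [0.5926 0.1454 0.1095]
gauge []
peg_root []
```

View pics/w6.png

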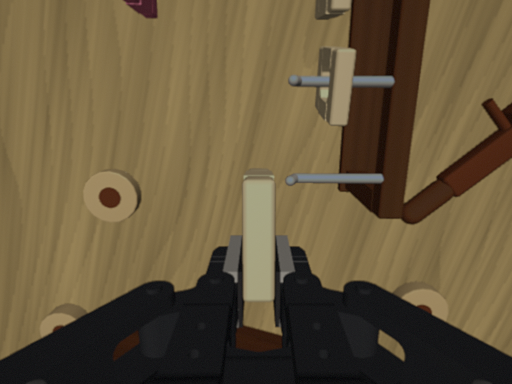

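The blank is held level (px 258,175–300), with its top 32 mm above the TCP. I'll carry it to the -y end of the bay, turning so its thickness lies along the case's y.

Request:
{"name": "step_arm", "arguments": {
  "motion": [
    {"x":-0.0023,"y":-0.0293,"z":0,"rx":0,"ry":0,"rz":0.706,"fingers":-0.74},
    {"x":-0.0023,"y":-0.0293,"z":0,"rx":0,"ry":0,"rz":0.706,"fingers":-0.74},
    {"x":-0.0023,"y":-0.0293,"z":0,"rx":0,"ry":0,"rz":0.706,"fingers":-0.74},
    {"x":-0.0023,"y":-0.0293,"z":0,"rx":0,"ry":0,"rz":0.706,"fingers":-0.74},
    {"x":-0.0023,"y":-0.0293,"z":0,"rx":0,"ry":0,"rz":0.706,"fingers":-0.74},
    {"x":-0.0023,"y":-0.0293,"z":0,"rx":0,"ry":0,"rz":0.706,"fingers":-0.74},
    {"x":-0.0023,"y":-0.0293,"z":0,"rx":0,"ry":0,"rz":0.706,"fingers":-0.74},
    {"x":-0.0023,"y":-0.0293,"z":0,"rx":0,"ry":0,"rz":0.706,"fingers":-0.74},
    {"x":-0.0023,"y":-0.0293,"z":0,"rx":0,"ry":0,"rz":0.706,"fingers":-0.74},
    {"x":-0.0023,"y":-0.0293,"z":0,"rx":0,"ry":0,"rz":0.706,"fingers":-0.74},
    {"x":-0.0023,"y":-0.0293,"z":0,"rx":0,"ry":0,"rz":0.706,"fingers":-0.74},
    {"x":-0.0023,"y":-0.0293,"z":0,"rx":0,"ry":0,"rz":0.706,"fingers":-0.74},
    {"x":0,"y":0,"z":-0.02,"rx":0,"ry":0,"rz":0,"fingers":-0.74},
    {"x":0,"y":0,"z":0,"rx":0,"ry":0,"rz":0,"fingers":-0.74},
    {"x":0,"y":0,"z":0,"rx":0,"ry":0,"rz":0,"fingers":-0.74}
  ]
}}

```text
clock: 17.1
ee_pos: [0.4929, -0.2858, 0.1781]
tcp_rot: [[-0.999, 0.042, -0.001], [0.042, 0.999, 0.001], [0.001, 0.001, -1.0]]
wrist_force: [0.9, 0.1, 0.0]
finger_gap: 0.0116
grip_force: 24.4
```

Request:
{"name": "step_arm", "arguments": {
  "motion": [
    {"x":0.002,"y":0,"z":-0.03,"rx":0,"ry":0,"rz":0,"fingers":-0.74},
    {"x":0,"y":0,"z":-0.03,"rx":0,"ry":0,"rz":0,"fingers":-0.74},
    {"x":0,"y":0,"z":-0.03,"rx":0,"ry":0,"rz":0,"fingers":-0.74},
    {"x":0,"y":0,"z":-0.03,"rx":0,"ry":0,"rz":0,"fingers":-0.74},
    {"x":0,"y":0,"z":-0.006,"rx":0,"ry":0,"rz":0,"fingers":-0.74},
    {"x":0,"y":0,"z":-0.004,"rx":0,"ry":0,"rz":0,"fingers":-0.74},
    {"x":0,"y":0,"z":-0.003,"rx":0,"ry":0,"rz":0,"fingers":-0.74},
    {"x":0,"y":0,"z":0,"rx":0,"ry":0,"rz":0,"fingers":-0.74}
  ]
}}

```text
clock: 18.1
ee_pos: [0.495, -0.2865, 0.0459]
tcp_rot: [[-0.999, 0.043, 0.001], [0.043, 0.999, -0.001], [-0.001, -0.001, -1.0]]
wrist_force: [-0.7, -0.4, 0.1]
finger_gap: 0.0116
grip_force: 24.4
```

Lower in small steps until it touches, then release slowly.

Request:
{"name": "step_arm", "arguments": {
  "motion": [
    {"x":0,"y":0,"z":-0.003,"rx":0,"ry":0,"rz":0,"fingers":-0.74},
    {"x":0,"y":0,"z":0,"rx":0,"ry":0,"rz":0,"fingers":-0.74}
  ]
}}

```text
clock: 18.35
ee_pos: [0.4961, -0.2867, 0.0435]
tcp_rot: [[-0.999, 0.043, 0.003], [0.043, 0.999, -0.001], [-0.003, -0.001, -1.0]]
wrist_force: [0.5, 0.2, 6.0]
finger_gap: 0.0113
grip_force: 25.6
```

Request:
{"name": "step_arm", "arguments": {
  "motion": [
    {"x":0,"y":0,"z":-0.002,"rx":0,"ry":0,"rz":0,"fingers":-0.74},
    {"x":0,"y":0,"z":0,"rx":0,"ry":0,"rz":0,"fingers":-0.74}
  ]
}}

```text
clock: 18.6
ee_pos: [0.4974, -0.2865, 0.0424]
tcp_rot: [[-0.999, 0.042, 0.005], [0.042, 0.999, -0.002], [-0.005, -0.001, -1.0]]
wrist_force: [1.8, 3.1, 11.6]
finger_gap: 0.0113
grip_force: 26.7
```

Request:
{"name": "step_arm", "arguments": {
  "motion": [
    {"x":0,"y":0,"z":0.001,"rx":0,"ry":0,"rz":0,"fingers":-0.71},
    {"x":0,"y":0,"z":0,"rx":0,"ry":0,"rz":0,"fingers":-0.65},
    {"x":0,"y":0,"z":0,"rx":0,"ry":0,"rz":0,"fingers":-0.5},
    {"x":0,"y":0,"z":0,"rx":0,"ry":0,"rz":0,"fingers":-0.45},
    {"x":0,"y":0,"z":0,"rx":0,"ry":0,"rz":0,"fingers":-0.45},
    {"x":0,"y":0,"z":0.03,"rx":0,"ry":0,"rz":0,"fingers":-0.45},
    {"x":0,"y":0,"z":0.05,"rx":0,"ry":0,"rz":0,"fingers":-0.45},
    {"x":0,"y":0,"z":0.06,"rx":0,"ry":0,"rz":0,"fingers":-0.4},
    {"x":0,"y":0,"z":0.02,"rx":0,"ry":0,"rz":0,"fingers":-0.4},
    {"x":0,"y":0,"z":0,"rx":0,"ry":0,"rz":0,"fingers":-0.4}
  ]
}}

```text
clock: 19.85
ee_pos: [0.4952, -0.2871, 0.2029]
tcp_rot: [[-0.999, 0.044, 0.003], [0.044, 0.999, -0.002], [-0.003, -0.002, -1.0]]
wrist_force: [-0.4, 0.8, 0.1]
finger_gap: 0.0257
grip_force: 0.0
```

```bash
python3 - <<'E'
from h import *
m=camera_model('wrist'); im,d=save('wrist','w7.png')
for r in masks_of('wrist','blank1'):
    Q,uu,vv=pts('wrist',d,r['region'],m); zt=np.percentile(Q[:,2],97); t=Q[Q[:,2]>zt-.005]
    print(round(r['p'],2),len(Q),zt,cv2.minAreaRect((t[:,:2]*1000).astype(np.float32)))
E
```

```text
0.93 918 0.07375120774139668 ((484.7613525390625, -285.3039855957031), (11.656998634338379, 45.5443115234375), 87.94673156738281)
```

View pics/w7.png

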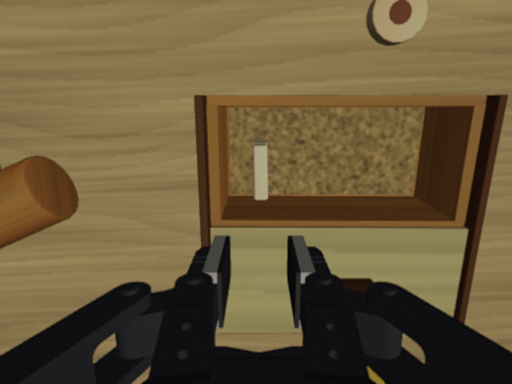

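Blank 1 stands in the bay at px (260,170), top 74 mm, below the rim. Back for the next.

Request:
{"name": "step_arm", "arguments": {
  "motion": [
    {"x":0.0052,"y":0.0355,"z":0,"rx":0,"ry":0,"rz":-0.71,"fingers":-0.4},
    {"x":0.0052,"y":0.0355,"z":0,"rx":0,"ry":0,"rz":-0.71,"fingers":-0.4},
    {"x":0.0052,"y":0.0355,"z":0,"rx":0,"ry":0,"rz":-0.71,"fingers":-0.4},
    {"x":0.0052,"y":0.0355,"z":0,"rx":0,"ry":0,"rz":-0.71,"fingers":-0.4},
    {"x":0.0052,"y":0.0355,"z":0,"rx":0,"ry":0,"rz":-0.71,"fingers":-0.4},
    {"x":0.0052,"y":0.0355,"z":0,"rx":0,"ry":0,"rz":-0.71,"fingers":-0.4},
    {"x":0.0052,"y":0.0355,"z":0,"rx":0,"ry":0,"rz":-0.71,"fingers":-0.4},
    {"x":0.0052,"y":0.0355,"z":0,"rx":0,"ry":0,"rz":-0.71,"fingers":-0.4},
    {"x":0.0052,"y":0.0355,"z":0,"rx":0,"ry":0,"rz":-0.71,"fingers":-0.4},
    {"x":0.0052,"y":0.0355,"z":0,"rx":0,"ry":0,"rz":-0.71,"fingers":-0.4},
    {"x":0.0052,"y":0.0355,"z":0,"rx":0,"ry":0,"rz":-0.71,"fingers":-0.4},
    {"x":0.0052,"y":0.0355,"z":0,"rx":0,"ry":0,"rz":-0.71,"fingers":-0.4},
    {"x":0,"y":0,"z":-0.035,"rx":0,"ry":0,"rz":0,"fingers":-0.4},
    {"x":0,"y":0,"z":0,"rx":0,"ry":0,"rz":0,"fingers":-0.4},
    {"x":0,"y":0,"z":0,"rx":0,"ry":0,"rz":0,"fingers":-0.4}
  ]
}}

```text
clock: 21.82
ee_pos: [0.557, 0.1388, 0.1661]
tcp_rot: [[-0.246, 0.969, -0.001], [0.969, 0.246, -0.001], [-0.001, -0.001, -1.0]]
wrist_force: [0.6, 0.0, 0.6]
finger_gap: 0.0259
grip_force: 0.0
```

```bash
cat > m5.py <<'E'
from h import *
import sys
s=get_state(); ee=s['ee_pos']; print('ee',ee.round(4),'yaw',np.degrees(np.arctan2(s['tcp_rot'][1][1],s['tcp_rot'][0][1])).round(2))
m=camera_model('wrist'); im,d=save('wrist',sys.argv[1])
A=np.radians(14.6); ey=np.array([-np.sin(A),np.cos(A)])
for r in masks_of('wrist','blank1'):
    Q,uu,vv=pts('wrist',d,r['region'],m); zt=np.percentile(Q[:,2],97); t=Q[Q[:,2]>zt-.005]
    (cx,cy),wh,a=cv2.minAreaRect((t[:,:2]*1000).astype(np.float32)); c=np.array([cx,cy])/1000; g=c-.018*ey
    print(round(r['p'],2),im[vv,uu].mean(0).astype(int),'z',zt.round(4),'c',c.round(4),np.round([*wh,a],1),'ry',(c@ey).round(4),'delta',(g-ee[:2]).round(4),'v',vv.min(),vv.max())
E
python3 m5.py w8.png
```

```text
ee [0.557  0.1388 0.1661] yaw 14.25
0.86 [111  61  71] z 0.0655 c [0.3901 0.1994] [13.3 45.9 13.2] ry 0.0946 delta [-0.1624  0.0432] v 11 89
0.68 [76 66 49] z 0.0818 c [0.5258 0.2601] [11.5  2.3 15.1] ry 0.1192 delta [-0.0267  0.1039] v 0 10
0.65 [162 147 115] z 0.1277 c [0.5346 0.2162] [11.6 44.3 14.7] ry 0.0745 delta [-0.0179  0.06  ] v 27 120
```

View pics/w8.png

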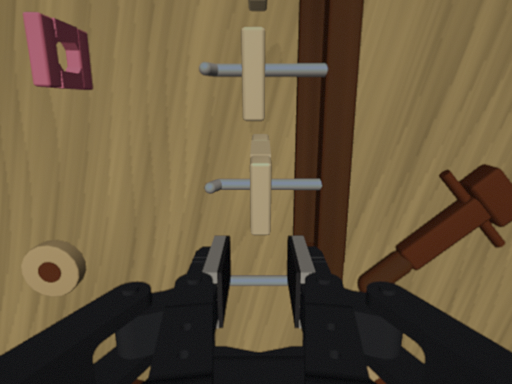

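The neighbour at px (260,185) hangs shifted or tilted toward -y. I'll measure it directly from depth.

```bash
python3 - <<'E'
from h import *
m=camera_model('wrist'); im,d=read_camera('wrist')
A=np.radians(14.6); ex=np.array([np.cos(A),np.sin(A)]);ey=np.array([-np.sin(A),np.cos(A)])
k=np.zeros(d.shape,bool); k[20:242,238:284]=1
P,u,v=pts('wrist',d,k,m); c=im[v,u].astype(int); s=(c.sum(1)>300)&(P[:,2]>.05)&(c[:,0]>c[:,2]+15)
P,u,v=P[s],u[s],v[s]
for r in range(20,242,8):
    q=(v>=r)&(v<r+4)
    if q.any(): print(r,u[q].min(),u[q].max(),'rx',np.round((P[q,:2]@ex).mean(),4),'ry',np.round((P[q,:2]@ey).mean(),4),'z',P[q,2].mean().round(4))
E
```

```text
28 240 263 rx 0.5721 ry 0.0952 z 0.1272
36 240 262 rx 0.5719 ry 0.0917 z 0.1268
44 240 262 rx 0.5719 ry 0.0882 z 0.1265
52 240 262 rx 0.5718 ry 0.0845 z 0.1259
60 240 262 rx 0.5717 ry 0.0808 z 0.1256
68 240 262 rx 0.5718 ry 0.0771 z 0.1247
76 241 262 rx 0.572 ry 0.0732 z 0.1246
84 241 262 rx 0.5719 ry 0.0693 z 0.124
92 241 262 rx 0.5718 ry 0.0654 z 0.1234
100 241 262 rx 0.5718 ry 0.0613 z 0.1228
108 241 262 rx 0.5718 ry 0.0572 z 0.1223
116 241 262 rx 0.5717 ry 0.053 z 0.1217
132 251 266 rx 0.5755 ry 0.0392 z 0.0702
140 250 268 rx 0.5755 ry 0.0363 z 0.0877
148 249 268 rx 0.5755 ry 0.0334 z 0.1046
156 249 269 rx 0.5756 ry 0.0307 z 0.1189
164 248 269 rx 0.5754 ry 0.0277 z 0.1277
172 249 269 rx 0.5755 ry 0.0232 z 0.1272
180 249 269 rx 0.5754 ry 0.0185 z 0.1263
188 249 268 rx 0.5753 ry 0.0137 z 0.1256
196 249 269 rx 0.5755 ry 0.0087 z 0.1245
204 249 268 rx 0.5752 ry 0.0037 z 0.1237
212 249 269 rx 0.5754 ry -0.0014 z 0.1229
220 249 269 rx 0.5753 ry -0.0067 z 0.1219
228 249 268 rx 0.5752 ry -0.0121 z 0.1209
```

Both remaining neighbours hang tilted about 8°, which is natural on round pegs. The grip point stays clear of the peg. Lowering.

Request:
{"name": "step_arm", "arguments": {
  "motion": [
    {"x":0.001,"y":0.0005,"z":-0.03,"rx":0,"ry":0,"rz":0.04,"fingers":-0.4},
    {"x":0,"y":0,"z":-0.03,"rx":0,"ry":0,"rz":0,"fingers":-0.4},
    {"x":0,"y":0,"z":-0.012,"rx":0,"ry":0,"rz":0,"fingers":-0.4},
    {"x":0,"y":0,"z":0,"rx":0,"ry":0,"rz":0,"fingers":-0.55},
    {"x":0,"y":0,"z":0,"rx":0,"ry":0,"rz":0,"fingers":-0.7},
    {"x":0,"y":0,"z":0,"rx":0,"ry":0,"rz":0,"fingers":-0.73},
    {"x":0,"y":0,"z":0,"rx":0,"ry":0,"rz":0,"fingers":-0.735},
    {"x":0,"y":0,"z":0,"rx":0,"ry":0,"rz":0,"fingers":-0.74}
  ]
}}

```text
clock: 22.98
ee_pos: [0.5589, 0.1402, 0.0953]
tcp_rot: [[-0.253, 0.967, 0.002], [0.967, 0.253, 0.001], [-0.0, 0.002, -1.0]]
wrist_force: [-0.1, -0.2, 6.0]
finger_gap: 0.012
grip_force: 23.5
```

Request:
{"name": "step_arm", "arguments": {
  "motion": [
    {"x":0,"y":0,"z":0.005,"rx":0,"ry":0,"rz":0,"fingers":-0.74},
    {"x":0,"y":0,"z":0.01,"rx":0,"ry":0,"rz":0,"fingers":-0.74},
    {"x":0,"y":0,"z":0,"rx":0,"ry":0,"rz":0,"fingers":-0.74}
  ]
}}

```text
clock: 23.35
ee_pos: [0.5586, 0.1403, 0.1102]
tcp_rot: [[-0.253, 0.967, 0.001], [0.967, 0.253, 0.0], [0.0, 0.002, -1.0]]
wrist_force: [0.1, 0.5, 0.3]
finger_gap: 0.0117
grip_force: 23.1
```

```bash
cat > m6.py <<'E'
from h import *
import sys
s=get_state(); ee=s['ee_pos']; print('ee',ee.round(4),'f',np.round(s['wrist_force'],1))
m=camera_model('wrist'); im,d=save('wrist',sys.argv[1])
yx=s['tcp_rot'][:2,0]; yx=yx/np.linalg.norm(yx); yy=np.array([-yx[1],yx[0]])
k=np.zeros(d.shape,bool); k[60:320,238:284]=1
P,u,v=pts('wrist',d,k,m); c=im[v,u].astype(int); b=(c.sum(1)>250)&(abs(P[:,2]-ee[2]-.03)<.014)&(abs((P[:,:2]-ee[:2])@yy)<.009)
X=(P[b,:2]-ee[:2])@yx; Z=P[b,2]-ee[2]
p=np.polyfit(X,Z,1); print(b.sum(),'x range',np.percentile(X,[2,98]).round(4),'top z-ee at mid',np.polyval(p,X.mean()).round(4),'tilt deg',np.degrees(np.arctan(p[0])).round(1))
E
python3 m6.py w9.png
```

```text
ee [0.5586 0.1403 0.1102] f [0.1 0.5 0.3]
3964 x range [-0.0082  0.0367] top z-ee at mid 0.0284 tilt deg 1.4
```

Request:
{"name": "step_arm", "arguments": {
  "motion": [
    {"x":-0.016,"y":-0.004,"z":0,"rx":0,"ry":0,"rz":0,"fingers":-0.74},
    {"x":-0.016,"y":-0.004,"z":0,"rx":0,"ry":0,"rz":0,"fingers":-0.74},
    {"x":-0.018,"y":-0.005,"z":0,"rx":0,"ry":0,"rz":0,"fingers":-0.74},
    {"x":0,"y":0,"z":0,"rx":0,"ry":0,"rz":0,"fingers":-0.74},
    {"x":0,"y":0,"z":0.05,"rx":0,"ry":0,"rz":0,"fingers":-0.74},
    {"x":0,"y":0,"z":0.04,"rx":0,"ry":0,"rz":0,"fingers":-0.74},
    {"x":0,"y":0,"z":0,"rx":0,"ry":0,"rz":0,"fingers":-0.74}
  ]
}}

```text
clock: 24.28
ee_pos: [0.5108, 0.1277, 0.2024]
tcp_rot: [[-0.253, 0.967, 0.007], [0.968, 0.253, 0.002], [0.0, 0.007, -1.0]]
wrist_force: [-0.2, -1.2, -0.7]
finger_gap: 0.0117
grip_force: 23.2
```

```bash
python3 m6.py w10.png;python3 m5.py w10b.png
```

```text
ee [0.5108 0.1277 0.2024] f [-0.2 -1.2 -0.7]
3953 x range [-0.0082  0.0366] top z-ee at mid 0.0285 tilt deg 2.0
ee [0.5095 0.1275 0.2005] yaw 14.66
0.89 [140 127  99] z 0.1275 c [0.5346 0.2162] [12.3 45.1 15.1] ry 0.0745 delta [0.0296 0.0713] v 41 119
0.68 [160 145 113] z 0.2325 c [0.506  0.1414] [11.8 43.2 13.8] ry 0.0093 delta [ 0.001  -0.0035] v 150 304
0.6 [75 66 50] z 0.1054 c [0.5243 0.2637] [12.1  2.5 11.9] ry 0.123 delta [0.0193 0.1187] v 0 23
0.55 [126  73  82] z 0.0656 c [0.3898 0.1991] [12.3 45.9 12.5] ry 0.0944 delta [-0.1152  0.0541] v 24 92
```

Request:
{"name": "step_arm", "arguments": {
  "motion": [
    {"x":-0.0014,"y":-0.031,"z":0,"rx":0,"ry":0,"rz":0.706,"fingers":-0.74},
    {"x":-0.0014,"y":-0.031,"z":0,"rx":0,"ry":0,"rz":0.706,"fingers":-0.74},
    {"x":-0.0014,"y":-0.031,"z":0,"rx":0,"ry":0,"rz":0.706,"fingers":-0.74},
    {"x":-0.0014,"y":-0.031,"z":0,"rx":0,"ry":0,"rz":0.706,"fingers":-0.74},
    {"x":-0.0014,"y":-0.031,"z":0,"rx":0,"ry":0,"rz":0.706,"fingers":-0.74},
    {"x":-0.0014,"y":-0.031,"z":0,"rx":0,"ry":0,"rz":0.706,"fingers":-0.74},
    {"x":-0.0014,"y":-0.031,"z":0,"rx":0,"ry":0,"rz":0.706,"fingers":-0.74},
    {"x":-0.0014,"y":-0.031,"z":0,"rx":0,"ry":0,"rz":0.706,"fingers":-0.74},
    {"x":-0.0014,"y":-0.031,"z":0,"rx":0,"ry":0,"rz":0.706,"fingers":-0.74},
    {"x":-0.0014,"y":-0.031,"z":0,"rx":0,"ry":0,"rz":0.706,"fingers":-0.74},
    {"x":-0.0014,"y":-0.031,"z":0,"rx":0,"ry":0,"rz":0.706,"fingers":-0.74},
    {"x":-0.0014,"y":-0.031,"z":0,"rx":0,"ry":0,"rz":0.706,"fingers":-0.74},
    {"x":0,"y":0,"z":-0.02,"rx":0,"ry":0,"rz":0,"fingers":-0.74},
    {"x":0,"y":0,"z":0,"rx":0,"ry":0,"rz":0,"fingers":-0.74},
    {"x":0,"y":0,"z":0,"rx":0,"ry":0,"rz":0,"fingers":-0.74}
  ]
}}

```text
clock: 26.3
ee_pos: [0.4914, -0.2443, 0.1789]
tcp_rot: [[-0.999, 0.044, -0.001], [0.044, 0.999, 0.001], [0.001, 0.001, -1.0]]
wrist_force: [1.1, -0.5, -0.7]
finger_gap: 0.0118
grip_force: 23.1
```

Request:
{"name": "step_arm", "arguments": {
  "motion": [
    {"x":0.001,"y":0,"z":-0.03,"rx":0,"ry":0,"rz":0,"fingers":-0.74},
    {"x":0,"y":0,"z":-0.03,"rx":0,"ry":0,"rz":0,"fingers":-0.74},
    {"x":0,"y":0,"z":-0.03,"rx":0,"ry":0,"rz":0,"fingers":-0.74},
    {"x":0,"y":0,"z":-0.03,"rx":0,"ry":0,"rz":0,"fingers":-0.74},
    {"x":0,"y":0,"z":-0.006,"rx":0,"ry":0,"rz":0,"fingers":-0.74},
    {"x":0,"y":0,"z":-0.003,"rx":0,"ry":0,"rz":0,"fingers":-0.74},
    {"x":0,"y":0,"z":0,"rx":0,"ry":0,"rz":0,"fingers":-0.74},
    {"x":0,"y":0,"z":-0.002,"rx":0,"ry":0,"rz":0,"fingers":-0.74},
    {"x":0,"y":0,"z":0,"rx":0,"ry":0,"rz":0,"fingers":-0.74}
  ]
}}

```text
clock: 27.42
ee_pos: [0.4925, -0.245, 0.0487]
tcp_rot: [[-0.999, 0.044, 0.001], [0.044, 0.999, -0.0], [-0.001, -0.0, -1.0]]
wrist_force: [-0.1, 0.3, -0.5]
finger_gap: 0.0117
grip_force: 23.1
```

Request:
{"name": "step_arm", "arguments": {
  "motion": [
    {"x":0,"y":0,"z":-0.002,"rx":0,"ry":0,"rz":0,"fingers":-0.74},
    {"x":0,"y":0,"z":-0.001,"rx":0,"ry":0,"rz":0,"fingers":-0.74},
    {"x":0,"y":0,"z":0,"rx":0,"ry":0,"rz":0,"fingers":-0.74}
  ]
}}

```text
clock: 27.8
ee_pos: [0.4926, -0.245, 0.046]
tcp_rot: [[-0.999, 0.044, 0.001], [0.044, 0.999, -0.0], [-0.001, -0.0, -1.0]]
wrist_force: [-2.0, 1.1, 7.4]
finger_gap: 0.012
grip_force: 24.3
```

Request:
{"name": "step_arm", "arguments": {
  "motion": [
    {"x":0,"y":0,"z":-0.001,"rx":0,"ry":0,"rz":0,"fingers":-0.74},
    {"x":0,"y":0,"z":0,"rx":0,"ry":0,"rz":0,"fingers":-0.71},
    {"x":0,"y":0,"z":0,"rx":0,"ry":0,"rz":0,"fingers":-0.65},
    {"x":0,"y":0,"z":0,"rx":0,"ry":0,"rz":0,"fingers":-0.5},
    {"x":0,"y":0,"z":0,"rx":0,"ry":0,"rz":0,"fingers":-0.45},
    {"x":0,"y":0,"z":0,"rx":0,"ry":0,"rz":0,"fingers":-0.45},
    {"x":0,"y":0,"z":0.03,"rx":0,"ry":0,"rz":0,"fingers":-0.45},
    {"x":0,"y":0,"z":0.05,"rx":0,"ry":0,"rz":0,"fingers":-0.45},
    {"x":0,"y":0,"z":0.06,"rx":0,"ry":0,"rz":0,"fingers":-0.4},
    {"x":0,"y":0,"z":0.02,"rx":0,"ry":0,"rz":0,"fingers":-0.4},
    {"x":0,"y":0,"z":0,"rx":0,"ry":0,"rz":0,"fingers":-0.4}
  ]
}}

```text
clock: 29.18
ee_pos: [0.4931, -0.2453, 0.2059]
tcp_rot: [[-0.999, 0.044, 0.003], [0.044, 0.999, -0.002], [-0.003, -0.001, -1.0]]
wrist_force: [0.2, -0.4, -0.9]
finger_gap: 0.0253
grip_force: 0.0
```

```bash
python3 m5.py w11.png
```

```text
ee [ 0.4931 -0.2453  0.2059] yaw 87.46
0.94 [162 151 118] z 0.0738 c [ 0.4846 -0.2852] [12.2 44.9 88.2] ry -0.3981 delta [-0.004  -0.0573] v 141 203
0.73 [169 159 126] z 0.0738 c [ 0.4713 -0.2437] [11.8 45.9 87.3] ry -0.3546 delta [-0.0172 -0.0158] v 125 186
0.28 [99 63 29] z 0.057 c [ 0.5148 -0.4758] [11.  28.  78.1] ry -0.5902 delta [ 0.0263 -0.2479] v 160 232
```

Request:
{"name": "step_arm", "arguments": {
  "motion": [
    {"x":0.0037,"y":0.0374,"z":0,"rx":0,"ry":0,"rz":-0.708,"fingers":-0.4},
    {"x":0.0037,"y":0.0374,"z":0,"rx":0,"ry":0,"rz":-0.708,"fingers":-0.4},
    {"x":0.0037,"y":0.0374,"z":0,"rx":0,"ry":0,"rz":-0.708,"fingers":-0.4},
    {"x":0.0037,"y":0.0374,"z":0,"rx":0,"ry":0,"rz":-0.708,"fingers":-0.4},
    {"x":0.0037,"y":0.0374,"z":0,"rx":0,"ry":0,"rz":-0.708,"fingers":-0.4},
    {"x":0.0037,"y":0.0374,"z":0,"rx":0,"ry":0,"rz":-0.708,"fingers":-0.4},
    {"x":0.0037,"y":0.0374,"z":0,"rx":0,"ry":0,"rz":-0.708,"fingers":-0.4},
    {"x":0.0037,"y":0.0374,"z":0,"rx":0,"ry":0,"rz":-0.708,"fingers":-0.4},
    {"x":0.0037,"y":0.0374,"z":0,"rx":0,"ry":0,"rz":-0.708,"fingers":-0.4},
    {"x":0.0037,"y":0.0374,"z":0,"rx":0,"ry":0,"rz":-0.708,"fingers":-0.4},
    {"x":0.0037,"y":0.0374,"z":0,"rx":0,"ry":0,"rz":-0.708,"fingers":-0.4},
    {"x":0.0037,"y":0.0374,"z":0,"rx":0,"ry":0,"rz":-0.708,"fingers":-0.4},
    {"x":0,"y":0,"z":-0.04,"rx":0,"ry":0,"rz":0,"fingers":-0.4},
    {"x":0,"y":0,"z":0,"rx":0,"ry":0,"rz":0,"fingers":-0.4},
    {"x":0,"y":0,"z":0,"rx":0,"ry":0,"rz":0,"fingers":-0.4}
  ]
}}

```text
clock: 31.15
ee_pos: [0.5367, 0.2031, 0.1642]
tcp_rot: [[-0.249, 0.969, -0.001], [0.969, 0.249, -0.001], [-0.001, -0.001, -1.0]]
wrist_force: [-0.4, -0.0, 0.9]
finger_gap: 0.0259
grip_force: 0.0
```

```bash
cat > m7.py <<'E'
from h import *
import sys
# nearest blank's top edge ahead of the fingers, plus peg (grey) rows, in rack axes
s=get_state(); ee=s['ee_pos']; m=camera_model('wrist'); im,d=save('wrist',sys.argv[1])
A=np.radians(14.6); ex=np.array([np.cos(A),np.sin(A)]);ey=np.array([-np.sin(A),np.cos(A)])
print('ee',ee.round(4),'rx,ry',(ee[:2]@ex).round(4),(ee[:2]@ey).round(4),'yaw',np.degrees(np.arctan2(s['tcp_rot'][1][1],s['tcp_rot'][0][1])).round(2))
P,u,v=pts('wrist',d,np.ones(d.shape,bool),m); c=im[v,u].astype(int)
rx=P[:,:2]@ex; ry=P[:,:2]@ey
sat=c.max(1)-c.min(1)
b=(P[:,2]>.119)&(P[:,2]<.131)&(c.sum(1)>250)&(sat>20)&(abs(rx-.572)<.04)
g=(P[:,2]>.100)&(P[:,2]<.112)&(sat<25)&(c.sum(1)>200)&(abs(rx-.568)<.035)
for nm,k in (('blank',b),('peg',g)):
    h,e=np.histogram(ry[k],np.arange(-.12,.3,.004)); idx=np.nonzero(h>15)[0]
    for grp in np.split(idx,np.nonzero(np.diff(idx)>1)[0]+1):
        if len(grp): 
            kk=k&(ry>=e[grp[0]]-.002)&(ry<=e[grp[-1]+1]+.002); print(nm,kk.sum(),'ry',np.percentile(ry[kk],[1,99]).round(4),'rx',np.percentile(rx[kk],[2,98]).round(4),'z',np.median(P[kk,2]).round(4))
E
python3 m7.py w12.png
```

```text
ee [0.5367 0.2031 0.1642] rx,ry 0.5706 0.0612 yaw 14.39
blank 1636 ry [0.0523 0.0975] rx [0.5663 0.5777] z 0.1247
blank 1711 ry [0.1274 0.1714] rx [0.5689 0.5801] z 0.1251
peg 463 ry [0.0102 0.0163] rx [0.5529 0.589 ] z 0.1083
peg 591 ry [0.0754 0.082 ] rx [0.5507 0.6022] z 0.1085
peg 29 ry [0.124  0.1247] rx [0.5695 0.579 ] z 0.11
peg 823 ry [0.1412 0.1476] rx [0.5519 0.6022] z 0.1086
```

Request:
{"name": "step_arm", "arguments": {
  "motion": [
    {"x":0.0015,"y":0,"z":-0.03,"rx":0,"ry":0,"rz":0.02,"fingers":-0.4},
    {"x":0,"y":0,"z":-0.03,"rx":0,"ry":0,"rz":0,"fingers":-0.4},
    {"x":0,"y":0,"z":-0.01,"rx":0,"ry":0,"rz":0,"fingers":-0.4},
    {"x":0,"y":0,"z":0,"rx":0,"ry":0,"rz":0,"fingers":-0.55},
    {"x":0,"y":0,"z":0,"rx":0,"ry":0,"rz":0,"fingers":-0.7},
    {"x":0,"y":0,"z":0,"rx":0,"ry":0,"rz":0,"fingers":-0.73},
    {"x":0,"y":0,"z":0,"rx":0,"ry":0,"rz":0,"fingers":-0.735},
    {"x":0,"y":0,"z":0,"rx":0,"ry":0,"rz":0,"fingers":-0.74}
  ]
}}

```text
clock: 32.2
ee_pos: [0.5391, 0.204, 0.0955]
tcp_rot: [[-0.252, 0.968, 0.002], [0.968, 0.252, 0.001], [0.0, 0.002, -1.0]]
wrist_force: [0.5, -0.7, 6.9]
finger_gap: 0.0119
grip_force: 23.7
```

Request:
{"name": "step_arm", "arguments": {
  "motion": [
    {"x":0,"y":0,"z":0.005,"rx":0,"ry":0,"rz":0,"fingers":-0.74},
    {"x":0,"y":0,"z":0.01,"rx":0,"ry":0,"rz":0,"fingers":-0.74},
    {"x":0,"y":0,"z":0,"rx":0,"ry":0,"rz":0,"fingers":-0.74}
  ]
}}

```text
clock: 32.58
ee_pos: [0.5387, 0.2041, 0.1102]
tcp_rot: [[-0.253, 0.968, 0.001], [0.968, 0.253, 0.001], [0.0, 0.002, -1.0]]
wrist_force: [0.8, 0.5, -1.0]
finger_gap: 0.012
grip_force: 23.2
```

```bash
python3 m6.py w13.png
```

```text
ee [0.5387 0.2041 0.1102] f [ 0.8  0.5 -1. ]
4969 x range [-0.0076  0.0776] top z-ee at mid 0.0261 tilt deg -8.9
```

Request:
{"name": "step_arm", "arguments": {
  "motion": [
    {"x":-0.016,"y":-0.004,"z":0,"rx":0,"ry":0,"rz":0,"fingers":-0.74},
    {"x":-0.016,"y":-0.004,"z":0,"rx":0,"ry":0,"rz":0,"fingers":-0.74},
    {"x":-0.018,"y":-0.005,"z":0,"rx":0,"ry":0,"rz":0,"fingers":-0.74},
    {"x":0,"y":0,"z":0,"rx":0,"ry":0,"rz":0,"fingers":-0.74},
    {"x":0,"y":0,"z":0.05,"rx":0,"ry":0,"rz":0,"fingers":-0.74},
    {"x":0,"y":0,"z":0.04,"rx":0,"ry":0,"rz":0,"fingers":-0.74},
    {"x":0,"y":0,"z":0,"rx":0,"ry":0,"rz":0,"fingers":-0.74},
    {"x":0,"y":0,"z":0,"rx":0,"ry":0,"rz":0,"fingers":-0.74}
  ]
}}

```text
clock: 33.62
ee_pos: [0.4883, 0.191, 0.1988]
tcp_rot: [[-0.252, 0.968, -0.0], [0.968, 0.252, -0.0], [0.0, -0.0, -1.0]]
wrist_force: [0.7, 0.0, -0.2]
finger_gap: 0.0118
grip_force: 23.3
```

```bash
python3 m6.py w14.png;python3 m5.py w14b.png
```

```text
ee [0.4883 0.191  0.1988] f [ 0.7  0.  -0.2]
3937 x range [-0.0079  0.0365] top z-ee at mid 0.0285 tilt deg 1.2
ee [0.4879 0.1909 0.1983] yaw 14.63
0.88 [129  74  85] z 0.0656 c [0.3926 0.277 ] [46.3 12.1 41.3] ry 0.1691 delta [-0.0908  0.0687] v 26 74
0.81 [135 133 109] z 0.1278 c [0.5183 0.2879] [12.3 42.9 13.9] ry 0.1479 delta [0.0349 0.0796] v 27 117
0.65 [161 146 114] z 0.2299 c [0.4848 0.2041] [12.  44.9 14. ] ry 0.0753 delta [ 0.0014 -0.0041] v 153 304
0.58 [132  75  85] z 0.0656 c [0.3902 0.1993] [12.7 45.4 13.1] ry 0.0945 delta [-0.0932 -0.009 ] v 115 173
```

Request:
{"name": "step_arm", "arguments": {
  "motion": [
    {"x":0.0006,"y":-0.0328,"z":0,"rx":0,"ry":0,"rz":0.706,"fingers":-0.74},
    {"x":0.0006,"y":-0.0328,"z":0,"rx":0,"ry":0,"rz":0.706,"fingers":-0.74},
    {"x":0.0006,"y":-0.0328,"z":0,"rx":0,"ry":0,"rz":0.706,"fingers":-0.74},
    {"x":0.0006,"y":-0.0328,"z":0,"rx":0,"ry":0,"rz":0.706,"fingers":-0.74},
    {"x":0.0006,"y":-0.0328,"z":0,"rx":0,"ry":0,"rz":0.706,"fingers":-0.74},
    {"x":0.0006,"y":-0.0328,"z":0,"rx":0,"ry":0,"rz":0.706,"fingers":-0.74},
    {"x":0.0006,"y":-0.0328,"z":0,"rx":0,"ry":0,"rz":0.706,"fingers":-0.74},
    {"x":0.0006,"y":-0.0328,"z":0,"rx":0,"ry":0,"rz":0.706,"fingers":-0.74},
    {"x":0.0006,"y":-0.0328,"z":0,"rx":0,"ry":0,"rz":0.706,"fingers":-0.74},
    {"x":0.0006,"y":-0.0328,"z":0,"rx":0,"ry":0,"rz":0.706,"fingers":-0.74},
    {"x":0.0006,"y":-0.0328,"z":0,"rx":0,"ry":0,"rz":0.706,"fingers":-0.74},
    {"x":0.0006,"y":-0.0328,"z":0,"rx":0,"ry":0,"rz":0.706,"fingers":-0.74},
    {"x":0,"y":0,"z":-0.02,"rx":0,"ry":0,"rz":0,"fingers":-0.74},
    {"x":0,"y":0,"z":0,"rx":0,"ry":0,"rz":0,"fingers":-0.74},
    {"x":0,"y":0,"z":0,"rx":0,"ry":0,"rz":0,"fingers":-0.74}
  ]
}}

```text
clock: 35.65
ee_pos: [0.4955, -0.2021, 0.1792]
tcp_rot: [[-0.999, 0.044, -0.001], [0.044, 0.999, 0.001], [0.001, 0.0, -1.0]]
wrist_force: [-0.8, 0.5, 0.4]
finger_gap: 0.0118
grip_force: 23.3
```

Request:
{"name": "step_arm", "arguments": {
  "motion": [
    {"x":0.001,"y":0,"z":-0.03,"rx":0,"ry":0,"rz":0,"fingers":-0.74},
    {"x":0,"y":0,"z":-0.03,"rx":0,"ry":0,"rz":0,"fingers":-0.74},
    {"x":0,"y":0,"z":-0.03,"rx":0,"ry":0,"rz":0,"fingers":-0.74},
    {"x":0,"y":0,"z":-0.03,"rx":0,"ry":0,"rz":0,"fingers":-0.74},
    {"x":0,"y":0,"z":-0.008,"rx":0,"ry":0,"rz":0,"fingers":-0.74},
    {"x":0,"y":0,"z":-0.004,"rx":0,"ry":0,"rz":0,"fingers":-0.74},
    {"x":0,"y":0,"z":0,"rx":0,"ry":0,"rz":0,"fingers":-0.74},
    {"x":0,"y":0,"z":-0.001,"rx":0,"ry":0,"rz":0,"fingers":-0.74},
    {"x":0,"y":0,"z":0,"rx":0,"ry":0,"rz":0,"fingers":-0.74}
  ]
}}

```text
clock: 36.78
ee_pos: [0.4967, -0.2028, 0.0468]
tcp_rot: [[-0.999, 0.045, 0.001], [0.045, 0.999, -0.0], [-0.001, -0.0, -1.0]]
wrist_force: [0.5, 1.3, -1.2]
finger_gap: 0.0113
grip_force: 23.3
```

Request:
{"name": "step_arm", "arguments": {
  "motion": [
    {"x":0,"y":0,"z":-0.002,"rx":0,"ry":0,"rz":0,"fingers":-0.74},
    {"x":0,"y":0,"z":0,"rx":0,"ry":0,"rz":0,"fingers":-0.74},
    {"x":0,"y":0,"z":0,"rx":0,"ry":0,"rz":0,"fingers":-0.71},
    {"x":0,"y":0,"z":0,"rx":0,"ry":0,"rz":0,"fingers":-0.65},
    {"x":0,"y":0,"z":0,"rx":0,"ry":0,"rz":0,"fingers":-0.5},
    {"x":0,"y":0,"z":0,"rx":0,"ry":0,"rz":0,"fingers":-0.45},
    {"x":0,"y":0,"z":0,"rx":0,"ry":0,"rz":0,"fingers":-0.45},
    {"x":0,"y":0,"z":0.03,"rx":0,"ry":0,"rz":0,"fingers":-0.45},
    {"x":0,"y":0,"z":0.05,"rx":0,"ry":0,"rz":0,"fingers":-0.45},
    {"x":0,"y":0,"z":0.06,"rx":0,"ry":0,"rz":0,"fingers":-0.4},
    {"x":0,"y":0,"z":0.02,"rx":0,"ry":0,"rz":0,"fingers":-0.4},
    {"x":0,"y":0,"z":0,"rx":0,"ry":0,"rz":0,"fingers":-0.4}
  ]
}}

```text
clock: 38.28
ee_pos: [0.4972, -0.203, 0.2059]
tcp_rot: [[-0.999, 0.045, 0.003], [0.045, 0.999, -0.001], [-0.003, -0.001, -1.0]]
wrist_force: [-0.4, -0.3, -0.2]
finger_gap: 0.0258
grip_force: 0.0
```

```bash
python3 m5.py w15.png
```

```text
ee [ 0.4972 -0.203   0.2059] yaw 87.43
0.93 [172 162 129] z 0.0738 c [ 0.4765 -0.2016] [11.8 44.8 87.8] ry -0.3152 delta [-0.0161 -0.016 ] v 127 186
0.78 [164 153 121] z 0.0737 c [ 0.471  -0.2435] [12.1 45.5 87.8] ry -0.3544 delta [-0.0216 -0.0579] v 123 183
```

Request:
{"name": "step_arm", "arguments": {
  "motion": [
    {"x":0.0022,"y":0.0392,"z":0,"rx":0,"ry":0,"rz":-0.707,"fingers":-0.4},
    {"x":0.0022,"y":0.0392,"z":0,"rx":0,"ry":0,"rz":-0.707,"fingers":-0.4},
    {"x":0.0022,"y":0.0392,"z":0,"rx":0,"ry":0,"rz":-0.707,"fingers":-0.4},
    {"x":0.0022,"y":0.0392,"z":0,"rx":0,"ry":0,"rz":-0.707,"fingers":-0.4},
    {"x":0.0022,"y":0.0392,"z":0,"rx":0,"ry":0,"rz":-0.707,"fingers":-0.4},
    {"x":0.0022,"y":0.0392,"z":0,"rx":0,"ry":0,"rz":-0.707,"fingers":-0.4},
    {"x":0.0022,"y":0.0392,"z":0,"rx":0,"ry":0,"rz":-0.707,"fingers":-0.4},
    {"x":0.0022,"y":0.0392,"z":0,"rx":0,"ry":0,"rz":-0.707,"fingers":-0.4},
    {"x":0.0022,"y":0.0392,"z":0,"rx":0,"ry":0,"rz":-0.707,"fingers":-0.4},
    {"x":0.0022,"y":0.0392,"z":0,"rx":0,"ry":0,"rz":-0.707,"fingers":-0.4},
    {"x":0.0022,"y":0.0392,"z":0,"rx":0,"ry":0,"rz":-0.707,"fingers":-0.4},
    {"x":0.0022,"y":0.0392,"z":0,"rx":0,"ry":0,"rz":-0.707,"fingers":-0.4},
    {"x":0,"y":0,"z":-0.04,"rx":0,"ry":0,"rz":0,"fingers":-0.4},
    {"x":0,"y":0,"z":0,"rx":0,"ry":0,"rz":0,"fingers":-0.4},
    {"x":0,"y":0,"z":0,"rx":0,"ry":0,"rz":0,"fingers":-0.4}
  ]
}}

```text
clock: 40.25
ee_pos: [0.5229, 0.2669, 0.1642]
tcp_rot: [[-0.25, 0.968, -0.001], [0.968, 0.25, -0.001], [-0.001, -0.001, -1.0]]
wrist_force: [-0.7, 0.1, 0.1]
finger_gap: 0.0255
grip_force: 0.0
```

```bash
python3 m7.py w16.png
```

```text
ee [0.5229 0.2669 0.1642] rx,ry 0.5733 0.1264 yaw 14.46
blank 1695 ry [0.1278 0.1715] rx [0.569  0.5802] z 0.1243
blank 148 ry [0.2024 0.2178] rx [0.5735 0.5777] z 0.1196
peg 478 ry [0.0761 0.0825] rx [0.5557 0.5917] z 0.1083
peg 586 ry [0.1421 0.148 ] rx [0.5509 0.6022] z 0.1086
peg 811 ry [0.2079 0.2133] rx [0.5525 0.6021] z 0.1088
```

View pics/w16.png

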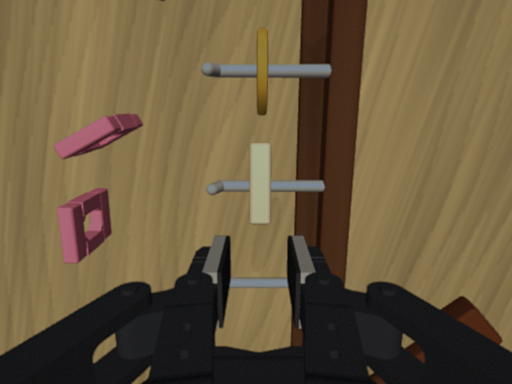

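View: the last blank is at px (260,183) and the gauge at (262,70), undisturbed. Pink ones stand aside at left. Grip.

Request:
{"name": "step_arm", "arguments": {
  "motion": [
    {"x":0.001,"y":0.001,"z":-0.03,"rx":0,"ry":0,"rz":0.02,"fingers":-0.4},
    {"x":0,"y":0,"z":-0.03,"rx":0,"ry":0,"rz":0,"fingers":-0.4},
    {"x":0,"y":0,"z":-0.01,"rx":0,"ry":0,"rz":0,"fingers":-0.4},
    {"x":0,"y":0,"z":0,"rx":0,"ry":0,"rz":0,"fingers":-0.55},
    {"x":0,"y":0,"z":0,"rx":0,"ry":0,"rz":0,"fingers":-0.7},
    {"x":0,"y":0,"z":0,"rx":0,"ry":0,"rz":0,"fingers":-0.73},
    {"x":0,"y":0,"z":0,"rx":0,"ry":0,"rz":0,"fingers":-0.735},
    {"x":0,"y":0,"z":0,"rx":0,"ry":0,"rz":0,"fingers":-0.74}
  ]
}}

```text
clock: 41.3
ee_pos: [0.5246, 0.2689, 0.0954]
tcp_rot: [[-0.253, 0.967, 0.002], [0.967, 0.253, 0.001], [0.0, 0.002, -1.0]]
wrist_force: [0.1, -1.1, 6.7]
finger_gap: 0.0115
grip_force: 23.6
```

Request:
{"name": "step_arm", "arguments": {
  "motion": [
    {"x":0,"y":0,"z":0.005,"rx":0,"ry":0,"rz":0,"fingers":-0.74},
    {"x":0,"y":0,"z":0.01,"rx":0,"ry":0,"rz":0,"fingers":-0.74},
    {"x":0,"y":0,"z":0,"rx":0,"ry":0,"rz":0,"fingers":-0.74}
  ]
}}

```text
clock: 41.68
ee_pos: [0.5243, 0.269, 0.1103]
tcp_rot: [[-0.254, 0.967, 0.001], [0.967, 0.254, 0.001], [0.0, 0.001, -1.0]]
wrist_force: [0.4, -0.6, -1.4]
finger_gap: 0.0113
grip_force: 23.1
```

```bash
python3 m6.py w17.png
```

```text
ee [0.5243 0.269  0.1103] f [ 0.4 -0.6 -1.4]
4128 x range [0.0015 0.0439] top z-ee at mid 0.0284 tilt deg -10.0
```

Request:
{"name": "step_arm", "arguments": {
  "motion": [
    {"x":-0.012,"y":-0.003,"z":0,"rx":0,"ry":0,"rz":0,"fingers":-0.74},
    {"x":-0.012,"y":-0.003,"z":0,"rx":0,"ry":0,"rz":0,"fingers":-0.74},
    {"x":0,"y":0,"z":0,"rx":0,"ry":0,"rz":0,"fingers":-0.74}
  ]
}}

```text
clock: 42.1
ee_pos: [0.4982, 0.2625, 0.1092]
tcp_rot: [[-0.254, 0.967, -0.001], [0.967, 0.254, -0.0], [-0.0, -0.001, -1.0]]
wrist_force: [0.8, 0.6, -0.2]
finger_gap: 0.0117
grip_force: 23.1
```

Request:
{"name": "step_arm", "arguments": {
  "motion": [
    {"x":-0.012,"y":-0.003,"z":0,"rx":0,"ry":0,"rz":0,"fingers":-0.74},
    {"x":-0.014,"y":-0.004,"z":0,"rx":0,"ry":0,"rz":0,"fingers":-0.74},
    {"x":0,"y":0,"z":0,"rx":0,"ry":0,"rz":0,"fingers":-0.74},
    {"x":0,"y":0,"z":0.05,"rx":0,"ry":0,"rz":0,"fingers":-0.74},
    {"x":0,"y":0,"z":0.04,"rx":0,"ry":0,"rz":0,"fingers":-0.74},
    {"x":0,"y":0,"z":0,"rx":0,"ry":0,"rz":0,"fingers":-0.74},
    {"x":0,"y":0,"z":0,"rx":0,"ry":0,"rz":0,"fingers":-0.74}
  ]
}}

```text
clock: 42.98
ee_pos: [0.4736, 0.2556, 0.1989]
tcp_rot: [[-0.254, 0.967, -0.0], [0.967, 0.254, -0.0], [-0.0, -0.0, -1.0]]
wrist_force: [-0.3, -0.2, -0.1]
finger_gap: 0.0113
grip_force: 23.2
```

```bash
python3 m6.py w18.png; python3 m5.py w18b.png
```

```text
ee [0.4736 0.2556 0.1989] f [-0.3 -0.2 -0.1]
4112 x range [0.0014 0.0439] top z-ee at mid 0.0284 tilt deg -10.1
ee [0.4733 0.2555 0.1984] yaw 14.7
0.97 [167 164 131] z 0.2307 c [0.4688 0.2747] [11.6 40.1 14.4] ry 0.1477 delta [0.0001 0.0018] v 166 290
0.72 [75 40 43] z 0.0437 c [0.4106 0.3877] [8.2 1.4 4.9] ry 0.2717 delta [-0.0582  0.1148] v 0 13
0.63 [155  90 103] z 0.0658 c [0.3925 0.2769] [46.3 11.9 42.3] ry 0.169 delta [-0.0762  0.004 ] v 113 152
```

View pics/w18.png

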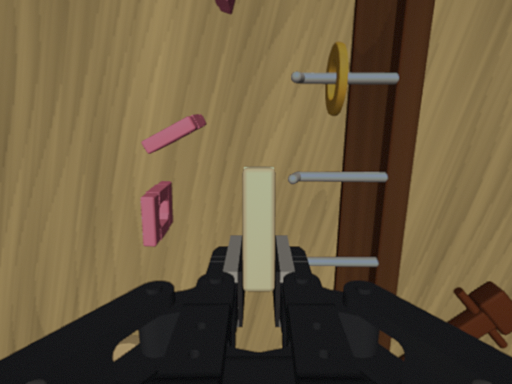

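The last blank is held at px (258,228), tilted about 10°. Its centre is about 17 mm from the tool. Carry it to the +y end of the bay.

Request:
{"name": "step_arm", "arguments": {
  "motion": [
    {"x":0.0022,"y":-0.0346,"z":0,"rx":0,"ry":0,"rz":0.706,"fingers":-0.74},
    {"x":0.0022,"y":-0.0346,"z":0,"rx":0,"ry":0,"rz":0.706,"fingers":-0.74},
    {"x":0.0022,"y":-0.0346,"z":0,"rx":0,"ry":0,"rz":0.706,"fingers":-0.74},
    {"x":0.0022,"y":-0.0346,"z":0,"rx":0,"ry":0,"rz":0.706,"fingers":-0.74},
    {"x":0.0022,"y":-0.0346,"z":0,"rx":0,"ry":0,"rz":0.706,"fingers":-0.74},
    {"x":0.0022,"y":-0.0346,"z":0,"rx":0,"ry":0,"rz":0.706,"fingers":-0.74},
    {"x":0.0022,"y":-0.0346,"z":0,"rx":0,"ry":0,"rz":0.706,"fingers":-0.74},
    {"x":0.0022,"y":-0.0346,"z":0,"rx":0,"ry":0,"rz":0.706,"fingers":-0.74},
    {"x":0.0022,"y":-0.0346,"z":0,"rx":0,"ry":0,"rz":0.706,"fingers":-0.74},
    {"x":0.0022,"y":-0.0346,"z":0,"rx":0,"ry":0,"rz":0.706,"fingers":-0.74},
    {"x":0.0022,"y":-0.0346,"z":0,"rx":0,"ry":0,"rz":0.706,"fingers":-0.74},
    {"x":0.0022,"y":-0.0346,"z":0,"rx":0,"ry":0,"rz":0.706,"fingers":-0.74},
    {"x":0,"y":0,"z":-0.02,"rx":0,"ry":0,"rz":0,"fingers":-0.74},
    {"x":0,"y":0,"z":0,"rx":0,"ry":0,"rz":0,"fingers":-0.74},
    {"x":0,"y":0,"z":0,"rx":0,"ry":0,"rz":0,"fingers":-0.74}
  ]
}}

```text
clock: 45.0
ee_pos: [0.5002, -0.1589, 0.1792]
tcp_rot: [[-0.999, 0.043, -0.001], [0.043, 0.999, 0.0], [0.001, 0.0, -1.0]]
wrist_force: [0.7, -0.4, -0.1]
finger_gap: 0.0116
grip_force: 23.2
```

Request:
{"name": "step_arm", "arguments": {
  "motion": [
    {"x":0,"y":-0.003,"z":-0.03,"rx":0,"ry":0,"rz":0,"fingers":-0.74},
    {"x":0,"y":0,"z":-0.03,"rx":0,"ry":0,"rz":0,"fingers":-0.74},
    {"x":0,"y":0,"z":-0.03,"rx":0,"ry":0,"rz":0,"fingers":-0.74},
    {"x":0,"y":0,"z":-0.03,"rx":0,"ry":0,"rz":0,"fingers":-0.74},
    {"x":0,"y":0,"z":-0.007,"rx":0,"ry":0,"rz":0,"fingers":-0.74},
    {"x":0,"y":0,"z":-0.003,"rx":0,"ry":0,"rz":0,"fingers":-0.74},
    {"x":0,"y":0,"z":-0.002,"rx":0,"ry":0,"rz":0,"fingers":-0.74},
    {"x":0,"y":0,"z":0,"rx":0,"ry":0,"rz":0,"fingers":-0.74}
  ]
}}

```text
clock: 46.0
ee_pos: [0.5007, -0.1626, 0.048]
tcp_rot: [[-0.999, 0.044, 0.001], [0.044, 0.999, -0.0], [-0.001, -0.0, -1.0]]
wrist_force: [-0.3, -0.6, -0.9]
finger_gap: 0.0117
grip_force: 23.2
```

Request:
{"name": "step_arm", "arguments": {
  "motion": [
    {"x":0,"y":0,"z":-0.001,"rx":0,"ry":0,"rz":0,"fingers":-0.74},
    {"x":0,"y":0,"z":0,"rx":0,"ry":0,"rz":0,"fingers":-0.74}
  ]
}}

```text
clock: 46.25
ee_pos: [0.5006, -0.1626, 0.0467]
tcp_rot: [[-0.999, 0.044, 0.001], [0.044, 0.999, -0.0], [-0.001, -0.0, -1.0]]
wrist_force: [0.7, -0.8, 2.1]
finger_gap: 0.0115
grip_force: 23.5
```

Request:
{"name": "step_arm", "arguments": {
  "motion": [
    {"x":0,"y":0,"z":-0.001,"rx":0,"ry":0,"rz":0,"fingers":-0.74},
    {"x":0,"y":0,"z":0,"rx":0,"ry":0,"rz":0,"fingers":-0.71},
    {"x":0,"y":0,"z":0,"rx":0,"ry":0,"rz":0,"fingers":-0.68},
    {"x":0,"y":0,"z":0,"rx":0,"ry":0,"rz":0,"fingers":-0.6},
    {"x":0,"y":0,"z":0,"rx":0,"ry":0,"rz":0,"fingers":-0.45},
    {"x":0,"y":0,"z":0,"rx":0,"ry":0,"rz":0,"fingers":-0.45},
    {"x":0,"y":0,"z":0.03,"rx":0,"ry":0,"rz":0,"fingers":-0.45},
    {"x":0,"y":0,"z":0.05,"rx":0,"ry":0,"rz":0,"fingers":-0.45},
    {"x":0,"y":0,"z":0.06,"rx":0,"ry":0,"rz":0,"fingers":-0.4},
    {"x":0,"y":0,"z":0.02,"rx":0,"ry":0,"rz":0,"fingers":-0.4},
    {"x":0,"y":0,"z":0,"rx":0,"ry":0,"rz":0,"fingers":-0.4}
  ]
}}

```text
clock: 47.62
ee_pos: [0.5009, -0.1623, 0.2067]
tcp_rot: [[-0.999, 0.043, 0.003], [0.043, 0.999, -0.001], [-0.003, -0.001, -1.0]]
wrist_force: [-0.3, -0.2, -0.1]
finger_gap: 0.0256
grip_force: 0.0
```

```bash
python3 m5.py w19.png; python3 - <<'E'
from h import *
im,d=save('scene','s19.png'); m=camera_model('scene')
for r in masks_of('scene','blank1'):
    Q,uu,vv=pts('scene',d,r['region'],m); print(round(r['p'],2),len(Q),im[vv,uu].mean(0).astype(int),np.median(Q,0).round(3))
read_camera('side'); print([(np.round(q['at'],3).tolist(),round(q['p'],2)) for q in search_frame('side','blank1')])
w=cv2.imread('pics/w19.png'); s=cv2.imread('pics/s19.png'); s=cv2.resize(s[100:300,120:430],(512,330)); 
cv2.imwrite('pics/combo.png',cv2.resize(np.vstack([w[60:300],s]),(512,570)))
E
```

```text
ee [ 0.5009 -0.1623  0.2067] yaw 87.52
0.73 [158 148 117] z 0.0738 c [ 0.4898 -0.1619] [11.5 45.9 88. ] ry -0.2801 delta [-0.0066 -0.0169] v 136 198
0.71 [156 145 114] z 0.0737 c [ 0.477  -0.2016] [12.1 44.9 87.5] ry -0.3153 delta [-0.0194 -0.0566] v 125 184
0.58 [150 138 108] z 0.0735 c [ 0.4713 -0.2433] [12.3 44.9 87.6] ry -0.3543 delta [-0.0251 -0.0984] v 121 179
0.57 [145 133 103] z 0.0735 c [ 0.485  -0.2849] [12.1 45.2 88.9] ry -0.398 delta [-0.0114 -0.14  ] v 137 197
0.67 170 [157  90  86] [0.393 0.276 0.033]
0.66 182 [165  94  90] [0.391 0.197 0.035]
0.54 31 [223 202 146] [ 0.491 -0.161  0.074]
0.43 36 [219 200 145] [ 0.484 -0.284  0.074]
0.43 115 [152  85  84] [0.412 0.417 0.048]
[([0.396, 0.284, 0.038], 0.88), ([0.408, 0.433, 0.052], 0.63), ([0.468, -0.234, 0.065], 0.61), ([0.391, 0.207, 0.052], 0.5)]
```

View pics/combo.png

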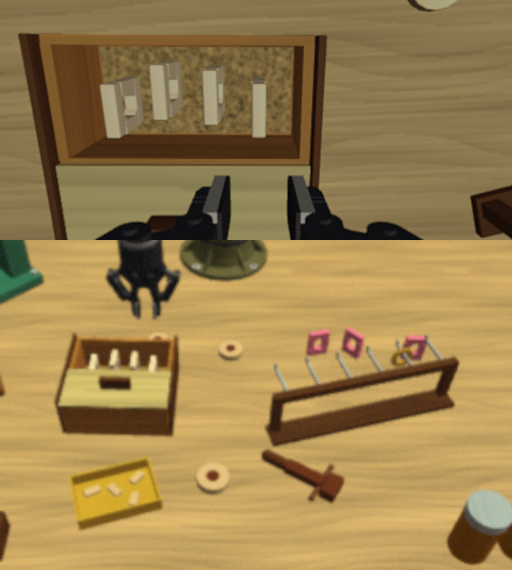

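All four blanks stand in the bay (top panel, px 115–260). The rack holds only the gauge (lower panel, 402,357), and the pink ones are untouched. Now to shut the cover.

Request:
{"name": "step_arm", "arguments": {
  "motion": [
    {"x":0.0064,"y":-0.0054,"z":0,"rx":0,"ry":0,"rz":-0.874,"fingers":-0.2},
    {"x":0.0064,"y":-0.0054,"z":0,"rx":0,"ry":0,"rz":-0.874,"fingers":-0.2},
    {"x":0.0064,"y":-0.0054,"z":0,"rx":0,"ry":0,"rz":-0.874,"fingers":-0.2},
    {"x":0.0064,"y":-0.0054,"z":0,"rx":0,"ry":0,"rz":-0.874,"fingers":-0.2},
    {"x":0.0064,"y":-0.0054,"z":0,"rx":0,"ry":0,"rz":-0.874,"fingers":-0.2},
    {"x":0.0064,"y":-0.0054,"z":0,"rx":0,"ry":0,"rz":-0.874,"fingers":-0.2},
    {"x":0.0064,"y":-0.0054,"z":0,"rx":0,"ry":0,"rz":-0.874,"fingers":-0.2},
    {"x":0.0064,"y":-0.0054,"z":0,"rx":0,"ry":0,"rz":-0.874,"fingers":-0.2},
    {"x":0.0064,"y":-0.0054,"z":0,"rx":0,"ry":0,"rz":-0.874,"fingers":-0.2},
    {"x":0.0064,"y":-0.0054,"z":0,"rx":0,"ry":0,"rz":-0.874,"fingers":-0.2},
    {"x":0.0064,"y":-0.0054,"z":0,"rx":0,"ry":0,"rz":-0.874,"fingers":-0.2},
    {"x":0.0064,"y":-0.0054,"z":0,"rx":0,"ry":0,"rz":-0.874,"fingers":-0.2},
    {"x":0,"y":0,"z":-0.04,"rx":0,"ry":0,"rz":0,"fingers":-0.2},
    {"x":0,"y":0,"z":0,"rx":0,"ry":0,"rz":0,"fingers":-0.2},
    {"x":0,"y":0,"z":0,"rx":0,"ry":0,"rz":0,"fingers":-0.2}
  ]
}}

```text
clock: 49.8
ee_pos: [0.5771, -0.2274, 0.1657]
tcp_rot: [[0.046, 0.999, -0.0], [0.999, -0.046, -0.0], [-0.0, -0.0, -1.0]]
wrist_force: [-0.1, -0.1, 0.2]
finger_gap: 0.034
grip_force: 0.0
```

Request:
{"name": "step_arm", "arguments": {
  "motion": [
    {"x":0,"y":0,"z":-0.03,"rx":0,"ry":0,"rz":0,"fingers":-0.2},
    {"x":0,"y":0,"z":-0.025,"rx":0,"ry":0,"rz":0,"fingers":-0.2},
    {"x":0,"y":0,"z":-0.011,"rx":0,"ry":0,"rz":0,"fingers":-0.2},
    {"x":0,"y":0,"z":0,"rx":0,"ry":0,"rz":0,"fingers":-0.5},
    {"x":0,"y":0,"z":0,"rx":0,"ry":0,"rz":0,"fingers":-0.7},
    {"x":0,"y":0,"z":0,"rx":0,"ry":0,"rz":0,"fingers":-0.73},
    {"x":0,"y":0,"z":0,"rx":0,"ry":0,"rz":0,"fingers":-0.735}
  ]
}}

```text
clock: 50.68
ee_pos: [0.5772, -0.2277, 0.1005]
tcp_rot: [[0.046, 0.999, 0.001], [0.999, -0.046, -0.001], [-0.0, 0.001, -1.0]]
wrist_force: [-3.2, 0.4, 6.6]
finger_gap: 0.0118
grip_force: 15.0
```

Request:
{"name": "step_arm", "arguments": {
  "motion": [
    {"x":-0.016,"y":0.0007,"z":0,"rx":0,"ry":0,"rz":0,"fingers":-0.735},
    {"x":-0.016,"y":0.0007,"z":0,"rx":0,"ry":0,"rz":0,"fingers":-0.735},
    {"x":-0.016,"y":0.0007,"z":0,"rx":0,"ry":0,"rz":0,"fingers":-0.735},
    {"x":-0.016,"y":0.0007,"z":0,"rx":0,"ry":0,"rz":0,"fingers":-0.735},
    {"x":-0.016,"y":0.0007,"z":0,"rx":0,"ry":0,"rz":0,"fingers":-0.735},
    {"x":-0.013,"y":0.0006,"z":0,"rx":0,"ry":0,"rz":0,"fingers":-0.735},
    {"x":-0.003,"y":0,"z":0,"rx":0,"ry":0,"rz":0,"fingers":-0.735},
    {"x":0,"y":0,"z":0,"rx":0,"ry":0,"rz":0,"fingers":-0.735}
  ]
}}

```text
clock: 51.68
ee_pos: [0.4814, -0.2233, 0.1004]
tcp_rot: [[0.046, 0.999, 0.002], [0.999, -0.046, -0.0], [-0.0, 0.002, -1.0]]
wrist_force: [-1.7, 1.6, 9.8]
finger_gap: 0.0117
grip_force: 16.0
```

Request:
{"name": "step_arm", "arguments": {
  "motion": [
    {"x":-0.003,"y":0,"z":0,"rx":0,"ry":0,"rz":0,"fingers":-0.735},
    {"x":0,"y":0,"z":0,"rx":0,"ry":0,"rz":0,"fingers":-0.735}
  ]
}}

```text
clock: 51.92
ee_pos: [0.479, -0.2232, 0.1005]
tcp_rot: [[0.046, 0.999, 0.003], [0.999, -0.046, -0.0], [-0.0, 0.003, -1.0]]
wrist_force: [-0.1, 2.3, 8.9]
finger_gap: 0.0117
grip_force: 15.8
```

Request:
{"name": "step_arm", "arguments": {
  "motion": [
    {"x":-0.003,"y":0,"z":0,"rx":0,"ry":0,"rz":0,"fingers":-0.735},
    {"x":0,"y":0,"z":0,"rx":0,"ry":0,"rz":0,"fingers":-0.735}
  ]
}}

```text
clock: 52.18
ee_pos: [0.4772, -0.2231, 0.1005]
tcp_rot: [[0.045, 0.999, 0.004], [0.999, -0.045, -0.001], [-0.001, 0.005, -1.0]]
wrist_force: [2.5, 2.0, 6.1]
finger_gap: 0.0118
grip_force: 15.7
```

Request:
{"name": "step_arm", "arguments": {
  "motion": [
    {"x":-0.003,"y":0,"z":0,"rx":0,"ry":0,"rz":0,"fingers":-0.735},
    {"x":0,"y":0,"z":0,"rx":0,"ry":0,"rz":0,"fingers":-0.735}
  ]
}}

```text
clock: 52.42
ee_pos: [0.4771, -0.2231, 0.1005]
tcp_rot: [[0.044, 0.999, 0.009], [0.999, -0.044, -0.002], [-0.002, 0.009, -1.0]]
wrist_force: [12.1, 1.9, -1.3]
finger_gap: 0.0115
grip_force: 15.2
```

The end stop is reached: 12 N, and 100 mm of travel. Ease off, open and rise clear.

Request:
{"name": "step_arm", "arguments": {
  "motion": [
    {"x":0.002,"y":0,"z":0,"rx":0,"ry":0,"rz":0,"fingers":-0.71},
    {"x":0,"y":0,"z":0,"rx":0,"ry":0,"rz":0,"fingers":-0.5},
    {"x":0,"y":0,"z":0,"rx":0,"ry":0,"rz":0,"fingers":-0.2},
    {"x":0,"y":0,"z":0,"rx":0,"ry":0,"rz":0,"fingers":-0.2},
    {"x":0,"y":0,"z":0.03,"rx":0,"ry":0,"rz":0,"fingers":-0.2},
    {"x":0,"y":0,"z":0.05,"rx":0,"ry":0,"rz":0,"fingers":-0.2},
    {"x":0,"y":0,"z":0.05,"rx":0,"ry":0,"rz":0,"fingers":-0.2},
    {"x":0,"y":0,"z":0,"rx":0,"ry":0,"rz":0,"fingers":-0.2}
  ]
}}

```text
clock: 53.42
ee_pos: [0.4754, -0.2245, 0.2329]
tcp_rot: [[0.047, 0.999, 0.006], [0.999, -0.047, -0.003], [-0.002, 0.007, -1.0]]
wrist_force: [0.7, -0.3, -1.0]
finger_gap: 0.0339
grip_force: 0.0
```

```bash
python3 m2.py w20.png; python3 - <<'E'
from h import *
im,d=save('scene','s20.png'); print([(np.round(q['at'],3).tolist(),round(q['p'],2)) for q in search_frame('scene','blank1')])
for n in ['gauge','mallet','vise']: print(n,[(np.round(q['at'],3).tolist(),round(q['p'],2)) for q in mark_of('scene',n)[:2]])
w=cv2.imread('pics/w20.png'); s=cv2.resize(im[100:300,60:430,::-1],(512,277)); cv2.imwrite('pics/combo2.png',np.vstack([w[:300],s]))
E
```

```text
[ 0.4754 -0.2245  0.2329] -2.67 0.03392827695656671 [  7.73717261  20.80942487  21.06316888 101.35463917  -8.61024184
  59.00689927  29.27779596]
0.108 1132 ((477.6111755371094, -221.83984375), (59.35154724121094, 11.835555076599121), 87.796630859375) 0.1169100172549496
0.079 52429 ((524.735107421875, -224.35610961914062), (220.2806854248047, 196.665283203125), 87.441650390625) 0.09001896537847143
cover_grip [([0.4803, -0.2235, 0.1167], 0.79)]
bay []
case [([0.5278, -0.2229, -0.0049], 0.7)]
[([0.394, 0.199, 0.036], 0.73), ([0.412, 0.414, 0.043], 0.53), ([0.398, 0.276, 0.041], 0.51)]
gauge [([0.501, 0.347, 0.097], 0.64), ([0.768, -0.22, 0.003], 0.61)]
mallet [([0.515, -0.532, 0.0], 0.9)]
vise [([0.734, 0.135, 0.002], 0.85)]
```

View pics/combo2.png

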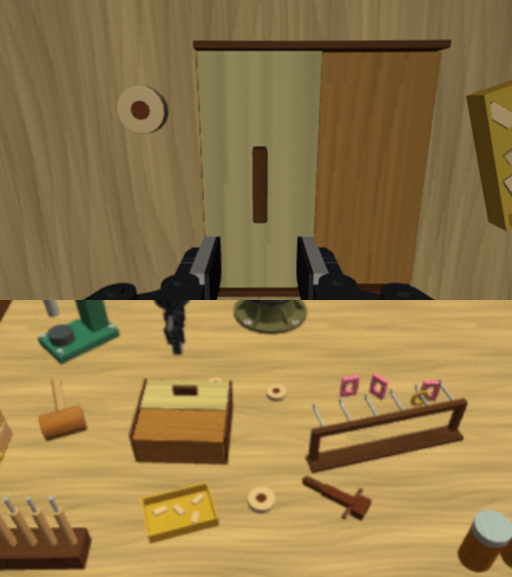

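The cover is fully shut (bar at px 260,185, flush with the case's left edge). The gauge is still on its peg, and nothing else has moved.

```bash
python3 -c "
from cell import finish_job
print(finish_job())"
```

```text
the job is handed in; nothing more can be done
None
```

Job handed in at about 54 s: all four bone blanks on the rack are standing in the bay, the cover is fully shut over them, and the gauge, mallet, vise, offcut tray and pink look-alikes were left alone.

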